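Stack a blind-hardware kit on its carrier

ROBOT

A 6-joint arm with a two-finger parallel gripper is mounted at the origin on the work surface. World frame = base frame: x ahead of the robot, y to its left, z up, the work surface at z = 0. Lengths are in m, angles in rad, forces in N, time in s.
With the tool pointing down it reaches from about 0.325 to 0.75 m from the base axis. Payload 7.6 kg.
Tool frame: the origin (TCP) lies midway between the tips of the shut fingers; the grasp point (between the pads) lies 19 mm behind it; x points along the fingers, y is the direction in which the jaws open and shut, and the axes are right-handed (so a half turn about x gives the same grasp; the last joint's range is limited). The gripper opens to 85 mm and grips with 20 to 120 N. Pads are 22 mm wide; open, the fingers measure 114 mm over their backs; the gripper's body (76 mm by 85 mm) begins 54 mm behind the grasp point. The pads swing forward as they close: fully open they stand 13 mm farther back than shut.
Start: joints at [-1.299, 0.052, 1.401, -0, 1.689, -0.07], TCP at [0.176, -0.495, 0.204] pointing down, gripper open.
Joint ranges: [-2.9, 2.9], [-0.91, 2.17], [0.12, 2.37], [-1.06, 4.2], [0.26, 2.73], [-2.93, 2.93]. Speed limits (rad/s): [2.57, 2.57, 3.01, 3.14, 3.14, 3.14].

INTERFACE

Orientations are given as a 3x3 rotation matrix whose columns are the frame's x, y, z axes.
In Python, from station import manip, optics gives the robot as it stands.
- The arm moves only by the tool servo_tool, never from a script. Its arguments are lists of equal length, an entry for each row: "delta_pos": the shift along the tool's x, y, z in cm, a list of three; "turn": the turn about the tool's x in degrees. A call has exactly 5 rows; each row shifts and turns the pose as measured when the row begins, along the tool's axes as they then stand; what a row does not reach is not made up. A row lasts 1/8 s, in which the tool goes at most 62.5 mm and 10.7 degrees, less where a joint would pass 70% of its speed; a pose out of reach is approached as far as the arm can. A call is refused whole if a number of a shift passes 6.25 or a number of a turn 10.7, either way. A call with a gripper value outside its range is refused whole. "claw" is the closure, from -1 (fully open) to 1 (shut), set as the call begins (left out, the last holds). The fingers move at their own pace and stop on an object; the grip force is fixed at half the most. Time passes only in rows, so rows that do not move let the fingers close, or fill a call up. It gives the time, the measured TCP pose, the force and the opening at its end, in the units of the state.
- manip.state(): the state, without advancing time (a new reading comes with each control period).
- optics.capture(name): name is "scene" or "top" or "wrist"; returns a dict with "pixels" (480x640x3 uint8, blue, green, red), "camera_matrix" (3x3 intrinsics, pixels), "pose" (4x4, takes a point from camera to world coordinates); the wrist camera has in their place "tool_from_camera" (4x4, takes a point from camera to tool coordinates, whose origin is the TCP and whose axes are the tool frame's). Camera axes: x right, y up, looking along -z (the intrinsics and any distortion apply to the point x, -y, -z); pixel columns grow to the right and rows downward; lengths in m; the calibration is good to about 2 mm. The wrist camera is an equidistant fisheye: a pixel r from the principal point sees the ray r / f radians off the axis. A picture is of the moment at which its call begins: read the wrist's pose just before it. There is no depth.
- manip.finish_job(): hands the job in, once; it reports no verdict.
The state is a dict: "time_s": time; "qpos": joint angles; "joint_velocities": joint speeds; "effort": joint torques, N m; "eef_pos": TCP position; "orientation": TCP orientation; "force": force on the tool from outside, world axes, zero at the start; "torque": the same for the moment, N m; "finger_gap": opening from 0.0 (shut) to 1.0 (fully open).
Only numpy, scipy, OpenCV 4.12 (cv2) and the standard library are available. Lean on these libraries where they do the work, as an engineer would, in place of code of your own. Each camera call takes 0.05 s, during which the arm holds its last target.

TASK

Swing the carrier's bail up and back until it stays open by itself, then stack the two trays squarely on the carrier, blue below and grey on top, feet fully home in the rims. Every steel bracket on the bench goes in the blue tray and every orange end cap in the grey one, one to a compartment. When the stack is loaded, swing the bail fully down over it again; leave the other things on the bench where they are.

Things in the scene. Friction and masses are not known exactly. Their poses are not given: they have to be found in the camera images.
- bail (a joint): Hinge of the carrier's retaining bail (rad): 0 = shut, level over the nest; grows as its red grip swings up and back, away from the robot; 1.92 = on its open stop. It balances near 1.58: below that it falls shut (softly, damped), beyond it falls back onto the stop and stays. 0.22 kg; about 2 N at the grip lifts it.
- bail_grip (a point): Middle of the bail's red grip sleeve, 16 mm in diameter, 64 mm long, along the carrier's y. The bail is a U of 8 mm rod: crossbar 172 mm, side arms 142 mm to the hinge. Two rubber-tipped stubs, 14 mm in diameter, hang 28 mm below the crossbar 55 mm either side. Shut, it lies 166 mm above the bench, 60 mm in front of the nest's middle, over the stack's front rim.
- bail_hinge (a point): Middle of the bail's hinge axis, which lies along this frame's y; 82 mm behind (+x) the nest's middle, 166 mm above the bench. Fixed to the carrier, with the carrier's axes (-x towards the robot). The two hinge posts, 24 x 13 mm, 172 mm high, stand at y = +-97.5 mm.
- nest (a point): Middle of the nest of the carrier (locked to the bench): where the origin of a seated tray lies, 15 mm above the bench. Black rim 124 (x) x 160 (y) mm outside, 4 mm wall, top 24 mm above the bench. A tray's feet drop 9 mm inside the rim's corners with 1.5 mm play, its walls then rest on the rim, its x axis along the nest's x, either way round. -x looks towards the robot.
- tray_blue: Blue stacking tray, 124 (x) x 160 (y) x 65 mm, walls 4 mm, 0.24 kg. Origin: centre of its underside (the feet), z up. Four tapered corner feet 9 mm high. Inner floor at z = 13, rim at z = 65 mm. Two compartments, each 116 (x) x 72 (y) mm, centred at y = +-40 mm. Stacked, the feet sit inside the lower rim's corners (1.5 mm play), origin 56 mm above the lower tray's.
- blue_handle (a point): Middle of the top edge of the blue tray's central partition, which is its handle: 8 mm thick (y), runs along the tray's x over the full inner width, 50 mm high from the inner floor, top 2 mm below the rim (63 mm above the tray's origin). Pinch it across y from above. Axes as the tray's.
- tray_grey: Grey stacking tray, 124 (x) x 160 (y) x 65 mm, walls 4 mm, 0.24 kg. Origin: centre of its underside (the feet), z up. Four tapered corner feet 9 mm high. Inner floor at z = 13, rim at z = 65 mm. Two compartments, each 116 (x) x 72 (y) mm, centred at y = +-40 mm. Stacked, the feet sit inside the lower rim's corners (1.5 mm play), origin 56 mm above the lower tray's.
- grey_handle (a point): Middle of the top edge of the grey tray's central partition, which is its handle: 8 mm thick (y), runs along the tray's x over the full inner width, 50 mm high from the inner floor, top 2 mm below the rim (63 mm above the tray's origin). Pinch it across y from above. Axes as the tray's.
- bracket_1: Steel fixing bracket, a U-channel 52 (x) x 30 (y) x 24 (z) mm of 3 mm sheet, base plate below, its two long flanges upright at the y sides. Origin: centre of its underside, z up. About 70 g. Starts on the bench, may be absent.
- cap_1: Orange plastic headrail end cap, an open shell 44 (x) x 30 (y) x 22 (z) mm, walls 3 mm, open side up. Origin: centre of its underside, z up. About 30 g. Starts on the bench, may be absent.
- bracket_2: Steel fixing bracket, a U-channel 52 (x) x 30 (y) x 24 (z) mm of 3 mm sheet, base plate below, its two long flanges upright at the y sides. Origin: centre of its underside, z up. About 70 g. Starts on the bench, may be absent.
- cap_2: Orange plastic headrail end cap, an open shell 44 (x) x 30 (y) x 22 (z) mm, walls 3 mm, open side up. Origin: centre of its underside, z up. About 30 g. Starts on the bench, may be absent.
- tape: Yellow roll of tape, 90 mm in diameter, 25 mm high; does not belong to the job. Origin: centre of its underside.
- screwdriver: Red-handled screwdriver lying on the bench; does not belong to the job. Origin: centre of its underside.
- jar: Jar with a grey lid, 60 mm in diameter, 80 mm high; does not belong to the job. Origin: centre of its underside.
- carton: Cardboard box, 90 x 70 x 50 mm; does not belong to the job. Origin: centre of its underside.
- cleaner: White bottle with a red cap, 64 mm in diameter, 170 mm high; does not belong to the job. Origin: centre of its underside.
- wrench: Wrench lying on the bench; does not belong to the job. Origin: centre of its underside.
- offcut: White channel offcut of a headrail, 160 x 38 x 26 mm; does not belong to the job. Origin: centre of its underside.

How it is judged:
On the way, in this order (a step that is already met when the one before it is completed fails the run):
1. the bail stands open on its stop by itself, the gripper touching nothing (value of joint bail above 1.75 rad and contact force between the fingers and anything else below 0.3 N), for 0.3 s.
2. with the bail still open: blue tray seated in the nest, grey tray seated on it, brackets in the blue tray and end caps in the grey one, one to a compartment (value of joint bail above 1.75 rad and x of tray_blue in the frame of nest between -0.005 and 0.005 m and y of tray_blue in the frame of nest between -0.005 and 0.005 m and z of tray_blue in the frame of nest between -0.0035 and 0.0035 m and angle between the x axis of tray_blue and the x axis of nest, either way round below 0.06 rad and angle between each of tray_blue, tray_grey's own z axis and vertical below 0.04 rad and x of tray_grey in the frame of tray_blue between -0.005 and 0.005 m and y of tray_grey in the frame of tray_blue between -0.005 and 0.005 m and z of tray_grey in the frame of tray_blue between 0.0525 and 0.0595 m and angle between the x axis of tray_grey and the x axis of tray_blue, either way round below 0.06 rad and x of bracket_1 in the frame of tray_blue between -0.059 and 0.059 m and y of bracket_1 in the frame of tray_blue between -0.077 and 0.077 m and z of bracket_1 in the frame of tray_blue between 0.008 and 0.055 m and x of bracket_2 in the frame of tray_blue between -0.059 and 0.059 m and y of bracket_2 in the frame of tray_blue between -0.077 and 0.077 m and z of bracket_2 in the frame of tray_blue between 0.008 and 0.055 m and ((y of bracket_1 in the frame of tray_blue above 0 m and y of bracket_2 in the frame of tray_blue below 0 m) or (y of bracket_1 in the frame of tray_blue below 0 m and y of bracket_2 in the frame of tray_blue above 0 m)) and x of cap_1 in the frame of tray_grey between -0.059 and 0.059 m and y of cap_1 in the frame of tray_grey between -0.077 and 0.077 m and z of cap_1 in the frame of tray_grey between 0.008 and 0.055 m and x of cap_2 in the frame of tray_grey between -0.059 and 0.059 m and y of cap_2 in the frame of tray_grey between -0.077 and 0.077 m and z of cap_2 in the frame of tray_grey between 0.008 and 0.055 m and ((y of cap_1 in the frame of tray_grey above 0 m and y of cap_2 in the frame of tray_grey below 0 m) or (y of cap_1 in the frame of tray_grey below 0 m and y of cap_2 in the frame of tray_grey above 0 m))), for 0.3 s.
At the end, for the whole second after the job is handed in: Blue tray home in the nest, grey tray home on it (each within 5 mm sideways, 3.5 mm in height, 0.06 rad), every bracket in the blue and every end cap in the grey tray, no two in one compartment, all at rest; bail shut (below 0.06 rad) (x of tray_blue in the frame of nest between -0.005 and 0.005 m and y of tray_blue in the frame of nest between -0.005 and 0.005 m and z of tray_blue in the frame of nest between -0.0035 and 0.0035 m and angle between the x axis of tray_blue and the x axis of nest, either way round below 0.06 rad and angle between each of tray_blue, tray_grey's own z axis and vertical below 0.04 rad and x of tray_grey in the frame of tray_blue between -0.005 and 0.005 m and y of tray_grey in the frame of tray_blue between -0.005 and 0.005 m and z of tray_grey in the frame of tray_blue between 0.0525 and 0.0595 m and angle between the x axis of tray_grey and the x axis of tray_blue, either way round below 0.06 rad and x of bracket_1 in the frame of tray_blue between -0.059 and 0.059 m and y of bracket_1 in the frame of tray_blue between -0.077 and 0.077 m and z of bracket_1 in the frame of tray_blue between 0.008 and 0.055 m and x of bracket_2 in the frame of tray_blue between -0.059 and 0.059 m and y of bracket_2 in the frame of tray_blue between -0.077 and 0.077 m and z of bracket_2 in the frame of tray_blue between 0.008 and 0.055 m and ((y of bracket_1 in the frame of tray_blue above 0 m and y of bracket_2 in the frame of tray_blue below 0 m) or (y of bracket_1 in the frame of tray_blue below 0 m and y of bracket_2 in the frame of tray_blue above 0 m)) and x of cap_1 in the frame of tray_grey between -0.059 and 0.059 m and y of cap_1 in the frame of tray_grey between -0.077 and 0.077 m and z of cap_1 in the frame of tray_grey between 0.008 and 0.055 m and x of cap_2 in the frame of tray_grey between -0.059 and 0.059 m and y of cap_2 in the frame of tray_grey between -0.077 and 0.077 m and z of cap_2 in the frame of tray_grey between 0.008 and 0.055 m and ((y of cap_1 in the frame of tray_grey above 0 m and y of cap_2 in the frame of tray_grey below 0 m) or (y of cap_1 in the frame of tray_grey below 0 m and y of cap_2 in the frame of tray_grey above 0 m)) and linear speed of each of tray_blue, tray_grey, bracket_1, bracket_2, cap_1, cap_2 below 0.03 m/s and value of joint bail below 0.06 rad); the robot touches nothing.
It fails at once if a thing that does not belong to the job is moved more than 40 mm (distance of any of tape, screwdriver, jar, carton, cleaner, wrench, offcut from where it was at the start of the episode above 0.04 m).
Of bracket_1, bracket_2, cap_1, cap_2 only 2 to 4 are there at a start; the rules pass over those that are not, and their reading is None.
At some moment in a run one of bracket_1, bracket_2, cap_1, cap_2 may be knocked a few centimetres aside while the robot is not near it.
Once in a run the grip may slacken for a moment while it holds something.
It also fails if it takes over 210 s, if anything falls off the work surface, if the arm or the gripper's body presses on something with over 40 N, if the wrist force passes 120 N, or if a joint passes its speed limit or range.

## Working session

There is one attempt and no reset: what is moved stays moved. The work goes in short steps, Python scripts to look and compute and a tool call to move; the robot and the scene stay as the last step left them, time stands still between calls to the robot, and variables do not carry over. Pictures are saved under pics/ and viewed, and the job is handed in when it is done.

Besides the shell and the picture viewer there is one more tool, called after ">>>" as a command line: name --pt "numbers of a row" for each row, then --argument value for the rest. servo_tool: Moves the arm, as the interface text tells. Its arguments: {"type":"object","properties":{"delta_pos":{"type":"array"},"turn":{"type":"array"},"claw":{"type":"number"}},"required":["delta_pos","turn"]}

```bash
ls; mkdir -p pics; python3 - <<'E'
from station import manip, optics
import cv2,numpy as np
s=manip.state();print(s)
for n in ["scene","top","wrist"]:
    c=optics.capture(n);cv2.imwrite(f"pics/{n}0.png",c["pixels"])
    print(n,np.round(c["camera_matrix"],2).tolist(),{k:np.round(v,4).tolist() for k,v in c.items() if k not in("pixels","camera_matrix")})
E
```

```text
pics
{'time_s': 0.0, 'qpos': array([-1.29930084e+00,  5.28598186e-02,  1.40173575e+00,  2.04258600e-05,
        1.68861541e+00, -7.03006172e-02]), 'joint_velocities': array([ 0.00085174,  0.00046724,  0.00069685,  0.00120307, -0.00148071,
       -0.00230308]), 'effort': array([ 2.17224169e-04, -3.81672013e+01, -3.60183764e+01, -6.18110107e-06,
        6.13129712e-03, -2.03902772e-06]), 'eef_pos': array([ 0.17590215, -0.49428188,  0.20305484]), 'orientation': array([[-4.14447811e-04,  3.35181749e-01, -9.42153397e-01],
       [ 1.56448299e-03, -9.42152107e-01, -3.35181979e-01],
       [-9.99998690e-01, -1.61289840e-03, -1.33913268e-04]]), 'force': array([-0.48962074, -0.29671286, -0.53904302]), 'torque': array([ 0.01058705,  0.05679104, -0.06553448]), 'finger_gap': 1.0004937123637527}
scene [[535.63, 0.0, 316.53], [0.0, 535.63, 238.86], [0.0, 0.0, 1.0]] {'pose': [[0.7755, -0.3493, 0.5258, 1.2646], [0.6312, 0.4165, -0.6543, -0.8382], [0.0095, 0.8393, 0.5436, 0.8307], [0.0, 0.0, 0.0, 1.0]]}
top [[494.66, 0.0, 327.69], [0.0, 494.66, 238.95], [0.0, 0.0, 1.0]] {'pose': [[0.0133, 0.9812, -0.1925, 0.327], [-0.9999, 0.0116, -0.0103, -0.0145], [-0.0078, 0.1926, 0.9813, 1.4085], [0.0, 0.0, 0.0, 1.0]]}
wrist [[371.65, 0.0, 320.25], [0.0, 371.65, 236.63], [0.0, 0.0, 1.0]] {'tool_from_camera': [[0.0002, 0.3186, -0.9479, -0.169], [1.0, -0.0001, 0.0002, -0.0003], [-0.0, -0.9479, -0.3186, -0.0831], [0.0, 0.0, 0.0, 1.0]]}
```

View pics/scene0.png

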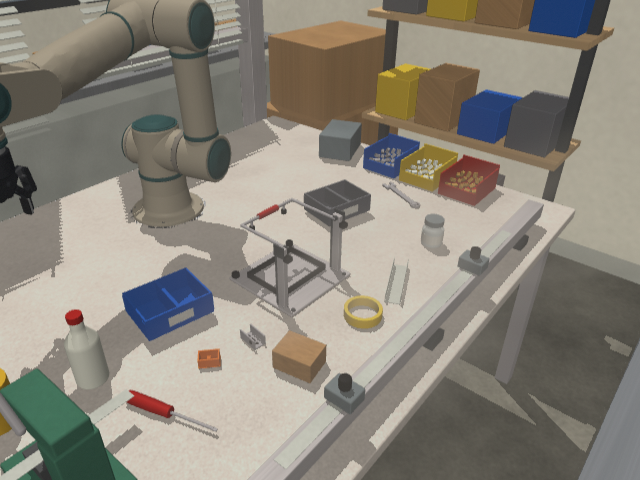

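View pics/top0.png

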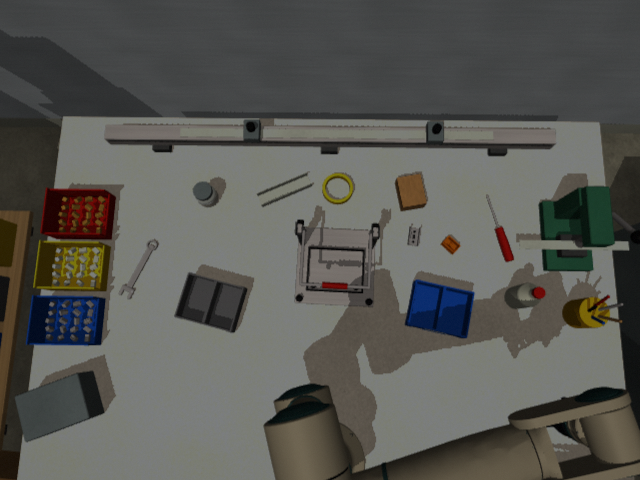

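View pics/wrist0.png

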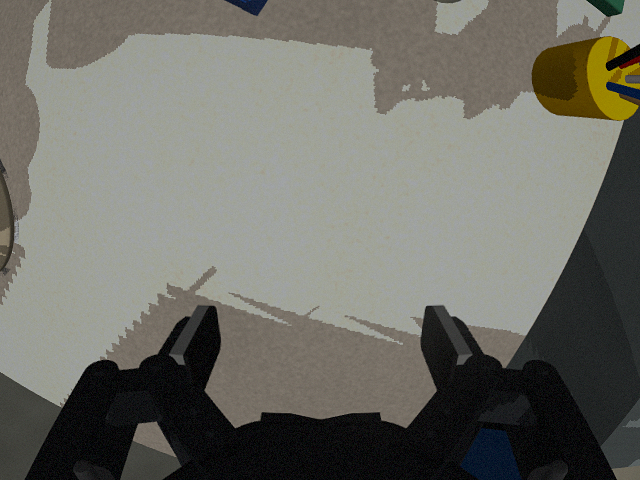

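```bash
cat > h.py <<'E'
import numpy as np, cv2
from station import manip, optics
def ray(c,u,v):
    K=c["camera_matrix"];P=c["pose"]
    d=P[:3,:3]@np.array([(u-K[0,2])/K[0,0],-(v-K[1,2])/K[1,1],-1.0]);return P[:3,3],d
def onz(c,u,v,z):
    o,d=ray(c,u,v);return o+d*(z-o[2])/d[2]
def proj(c,p):
    K=c["camera_matrix"];P=c["pose"];q=P[:3,:3].T@(np.asarray(p,float)-P[:3,3])
    return np.array([K[0,0]*q[0]/-q[2]+K[0,2],-K[1,1]*q[1]/-q[2]*1+K[1,2]])
def wpose(c,s):
    T=np.eye(4);T[:3,:3]=s["orientation"];T[:3,3]=s["eef_pos"];return T@c["tool_from_camera"]
def wray(c,P,u,v):
    K=c["camera_matrix"];a=(u-K[0,2])/K[0,0];b=(v-K[1,2])/K[1,1];r=np.hypot(a,b)
    d=np.array([0,0,-1.]) if r<1e-9 else np.array([np.sin(r)*a/r,-np.sin(r)*b/r,-np.cos(r)])
    return P[:3,3],P[:3,:3]@d
def wonz(c,P,u,v,z):
    o,d=wray(c,P,u,v);return o+d*(z-o[2])/d[2]
def wproj(c,P,p):
    K=c["camera_matrix"];q=P[:3,:3].T@(np.asarray(p,float)-P[:3,3])
    th=np.arctan2(np.hypot(q[0],q[1]),-q[2]);n=np.hypot(q[0],q[1])+1e-12
    return np.array([K[0,2]+K[0,0]*th*q[0]/n,K[1,2]-K[1,1]*th*q[1]/n])
E
python3 - <<'E'
import cv2
for n,(x0,x1,y0,y1) in {"top":(160,520,160,350),"scene":(110,380,170,410)}.items():
    im=cv2.imread(f"pics/{n}0.png")[y0:y1,x0:x1]; f=800/im.shape[1] if n=="top" else 600/im.shape[0]
    f=min(800/im.shape[1],600/im.shape[0])
    cv2.imwrite(f"pics/{n}0z.png",cv2.convertScaleAbs(cv2.resize(im,None,fx=f,fy=f,interpolation=cv2.INTER_CUBIC),alpha=1.3))
E
```

```text
(no output)
```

View pics/top0z.png

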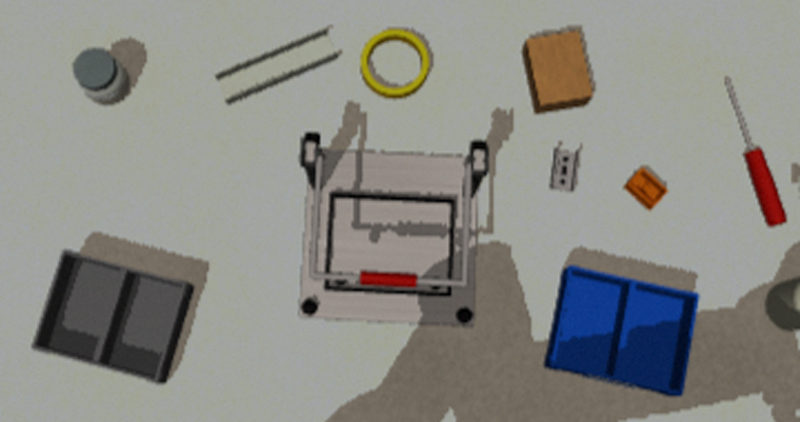

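View pics/scene0z.png

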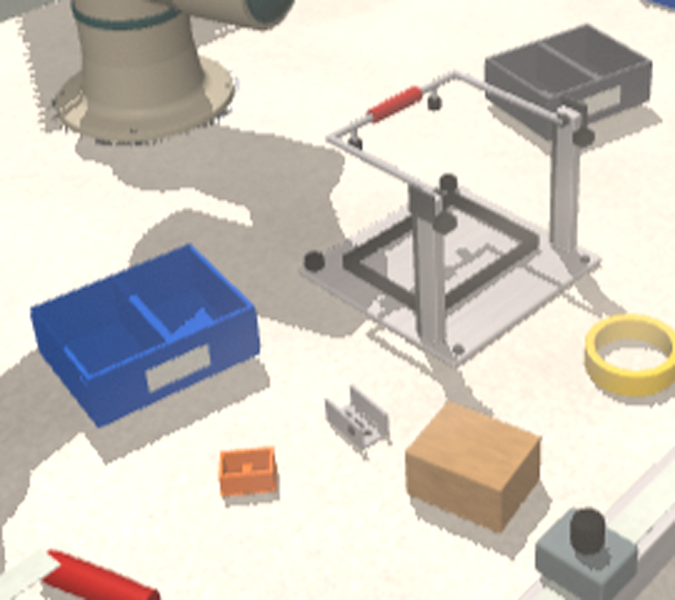

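```bash
cat > m0.py <<'E'
from h import *
c=optics.capture("top"); f=800/360
def Z(x,y,z): return onz(c,160+x/f,160+y/f,z)
def show(n,pts,z):
    P=np.array([Z(*p,z) for p in pts]);m=P.mean(0)
    print(n,np.round(P[:,:2],3).tolist(),"mean",np.round(m[:2],4)); return P
def ang(P,i,j): d=P[j]-P[i];return round(float(np.degrees(np.arctan2(d[1],d[0]))),1)
r=show("rim",[(331,193),(456,199),(449,294),(327,288)],.024)
print("yaw x:",ang(r,3,0),ang(r,2,1),"y:",ang(r,1,0),ang(r,2,3))
hsv=cv2.cvtColor(c["pixels"],cv2.COLOR_BGR2HSV)
def mask(lo,hi,x0,x1,y0,y1):
    m=cv2.inRange(hsv,lo,hi);k=np.zeros_like(m);k[y0:y1,x0:x1]=m[y0:y1,x0:x1];return k
g=mask((0,120,60),(8,255,255),300,370,270,300);g|=mask((172,120,60),(180,255,255),300,370,270,300)
def rect(m,z):
    pts=np.argwhere(m)[:,::-1]; w=np.array([onz(c,u,v,z)[:2]*1000 for u,v in pts],np.float32)
    R=cv2.minAreaRect(w);return len(pts),R,np.round(w.mean(0),1)
print("grip",rect(g,.170))
print("blue",rect(mask((105,120,30),(130,255,255),400,480,275,345),.065))
print("cap",rect(mask((3,150,60),(20,255,255),438,465,232,258),.022))
show("bluerim",[(568,266),(698,293),(684,396),(545,368)],.065)
show("greyrim",[(66,250),(192,284),(165,383),(34,347)],.065)
show("bracket tops",[(559,141),(580,150),(574,192),(550,188)],.024)
show("cap",[(645,165),(667,187),(650,211),(625,186)],.022)
show("posts",[(310,135),(481,144)],.172)
E
python3 m0.py
```

```text
rim [[0.575, 0.053], [0.569, -0.107], [0.448, -0.098], [0.453, 0.055]] mean [ 0.5114 -0.0241]
yaw x: -1.2 -4.2 y: 87.9 87.9
grip (146, ((451.43353271484375, -20.02193832397461), (62.829368591308594, 14.604169845581055), 87.52938842773438), array([451.6, -19.3], dtype=float32))
blue (2837, ((404.4007263183594, -304.15533447265625), (165.69171142578125, 126.4094009399414), 78.16132354736328), array([ 404.8, -304.1], dtype=float32))
cap (186, ((587.1168823242188, -348.325927734375), (41.637245178222656, 35.24695587158203), 45.0083122253418), array([ 587.3, -348.6], dtype=float32))
bluerim [[0.48, -0.241], [0.449, -0.398], [0.326, -0.376], [0.357, -0.211]] mean [ 0.4032 -0.3067]
greyrim [[0.492, 0.376], [0.453, 0.219], [0.333, 0.246], [0.374, 0.407]] mean [0.413  0.3119]
bracket tops [[0.647, -0.24], [0.635, -0.267], [0.58, -0.258], [0.585, -0.227]] mean [ 0.6116 -0.2478]
cap [[0.617, -0.35], [0.588, -0.377], [0.557, -0.354], [0.589, -0.323]] mean [ 0.5877 -0.3511]
posts [[0.616, 0.071], [0.608, -0.126]] mean [ 0.6121 -0.0273]
```

```bash
cat > plan.py <<'E'
import sys
from h import *
# usage: plan.py x y z yang nrows   (yang: world angle of tool y, deg)
def plan(x,y,z,ya,n,verbose=True):
    s=manip.state();R=s["orientation"];p=s["eef_pos"]
    a0=np.degrees(np.arctan2(R[1,1],R[0,1]))
    d=(ya-a0+180)%360-180
    D=np.array([x,y,z])-p
    print("t",round(s["time_s"],2),"pos",np.round(p,4),"ya",round(a0,1),"gap",round(s["finger_gap"],3),"F",np.round(s["force"],1),"tilt",np.round(np.degrees(np.arccos(-R[2,0])),2))
    print("dist",np.round(np.linalg.norm(D),3),"turn",round(-d,1))
    pos=[];tu=[]
    for i in range(n):
        a=np.radians(a0+d*i/n);ty=np.array([np.cos(a),np.sin(a),0]);tx=np.array([0,0,-1.]);tz=np.cross(tx,ty)
        w=D/n*100;pos.append([round(float(v),2) for v in(w@tx,w@ty,w@tz)]);tu.append(round(-d/n,2))
    print(pos,tu)
if __name__=="__main__":
    a=list(map(float,sys.argv[1:]));plan(*a[:4],int(a[4]))
E
python3 plan.py 0.452 -0.021 0.24 -2.2 10
```

```text
t 0.2 pos [ 0.1759 -0.4944  0.2034] ya -70.4 gap 1.001 F [ 0.5  0.6 -0.4] tilt 0.05
dist 0.549 turn -68.2
[[-0.37, -3.54, -4.19], [-0.37, -3.01, -4.58], [-0.37, -2.45, -4.9], [-0.37, -1.85, -5.16], [-0.37, -1.22, -5.34], [-0.37, -0.58, -5.45], [-0.37, 0.07, -5.48], [-0.37, 0.72, -5.43], [-0.37, 1.36, -5.31], [-0.37, 1.98, -5.11]] [np.float64(-6.82), np.float64(-6.82), np.float64(-6.82), np.float64(-6.82), np.float64(-6.82), np.float64(-6.82), np.float64(-6.82), np.float64(-6.82), np.float64(-6.82), np.float64(-6.82)]
```

>>> servo_tool --pt "-0.6 -3.5 -4.2" --pt "-0.6 -3.0 -4.6" --pt "-0.4 -2.4 -4.9" --pt "-0.4 -1.8 -5.2" --pt "-0.3 -1.2 -5.3" --turn '[-6.8,-6.8,-6.8,-6.8,-6.8]'

```text
time_s: 0.82
eef_pos: [0.3156, -0.2532, 0.2253]
orientation: [[-0.001, 0.812, -0.584], [0.004, -0.584, -0.812], [-1.0, -0.004, -0.003]]
force: [0.5, 0.1, 0.8]
finger_gap: 0.996
```

```bash
python3 plan.py 0.452 -0.021 0.24 -2.2 5
```

```text
t 0.82 pos [ 0.3156 -0.2532  0.2253] ya -35.7 gap 0.996 F [0.5 0.1 0.8] tilt 0.26
dist 0.27 turn -33.5
[[-0.29, -0.5, -5.36], [-0.29, 0.13, -5.38], [-0.29, 0.76, -5.33], [-0.29, 1.38, -5.21], [-0.29, 1.98, -5.01]] [np.float64(-6.71), np.float64(-6.71), np.float64(-6.71), np.float64(-6.71), np.float64(-6.71)]
```

>>> servo_tool --pt "-0.3 -0.5 -5.4" --pt "-0.3 0.1 -5.4" --pt "-0.3 0.8 -5.3" --pt "-0.3 1.4 -5.2" --pt "-0.3 2.0 -5.0" --turn '[-6.7,-6.7,-6.7,-6.7,-6.7]'

```text
time_s: 1.45
eef_pos: [0.4537, -0.0115, 0.2418]
orientation: [[0.001, 1.0, -0.019], [0.003, -0.019, -1.0], [-1.0, 0.001, -0.003]]
force: [1.0, -1.7, -0.5]
finger_gap: 0.998
```

```bash
cat > wl.py <<'E'
import sys
from h import *
n=sys.argv[1];s=manip.state();c=optics.capture("wrist");cv2.imwrite(f"pics/{n}.png",c["pixels"]);np.savez(f"pics/{n}.npz",P=wpose(c,s),K=c["camera_matrix"])
if len(sys.argv)>2:
    for k in sys.argv[2].split(","):
        cv2.imwrite(f"pics/{n}_{k}.png",optics.capture(k)["pixels"])
E
python3 plan.py 0.452 -0.021 0.147 -2.2 5; python3 wl.py w1 top
```

```text
t 1.45 pos [ 0.4537 -0.0115  0.2418] ya -1.1 gap 0.998 F [ 1.  -1.7 -0.5] tilt 0.2
dist 0.095 turn 1.1
[[1.9, -0.03, 0.19], [1.9, -0.03, 0.19], [1.9, -0.03, 0.19], [1.9, -0.03, 0.19], [1.9, -0.03, 0.19]] [np.float64(0.22), np.float64(0.22), np.float64(0.22), np.float64(0.22), np.float64(0.22)]
```

View pics/w1.png

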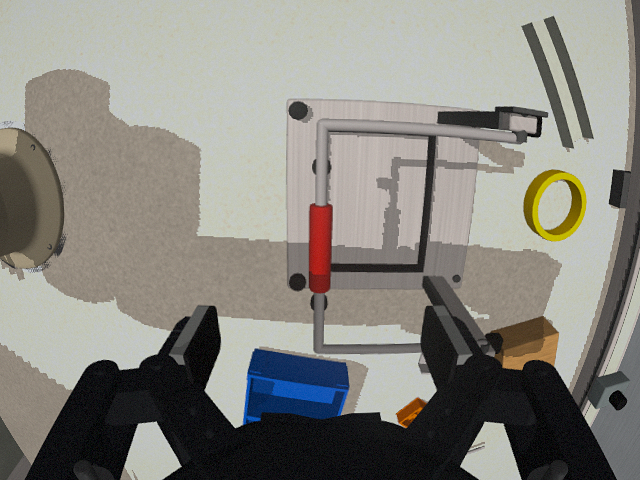

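View pics/w1_top.png

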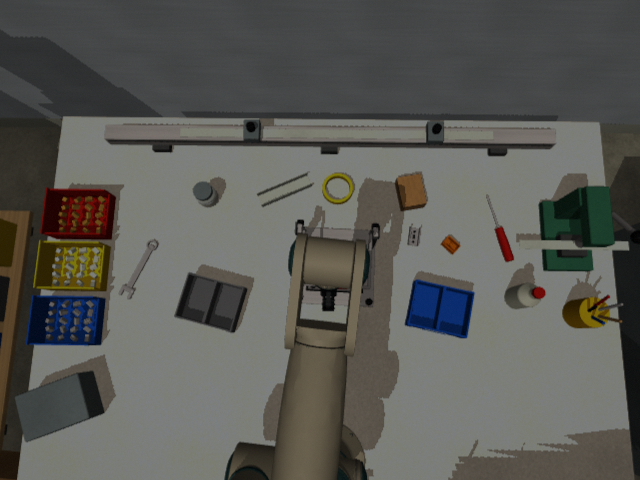

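```bash
python3 - <<'E'
from h import *
d=np.load("pics/w1.npz");c={"camera_matrix":d["K"]};P=d["P"]
def f(n,pts,z):
    W=np.array([wonz(c,P,u,v,z) for u,v in pts]);print(n,np.round(W[:,:2],4).tolist(),np.round(W.mean(0),4))
f("grip ends",[(321,206),(319,292)],.166)
f("rim",[(330,130),(434,130),(422,268),(330,268)],.024)
f("crossbar",[(322,126),(319,348)],.166)
E
```

```text
grip ends [[0.4557, 0.011], [0.453, -0.0538]] [ 0.4543 -0.0214  0.166 ]
rim [[0.4662, 0.0573], [0.5767, 0.0587], [0.5714, -0.0987], [0.4642, -0.0956]] [ 0.5196 -0.0196  0.024 ]
crossbar [[0.4573, 0.0649], [0.4519, -0.1045]] [ 0.4546 -0.0198  0.166 ]
```

>>> servo_tool --pt "0 0 0.9" --pt "3 0 0" --pt "3 0 0" --pt "2 0 0" --pt "1.5 0 0" --turn '[0.8,0,0,0,0]'

```text
time_s: 2.17
eef_pos: [0.4534, -0.0242, 0.1447]
orientation: [[0.003, 0.999, -0.041], [0.003, -0.041, -0.999], [-1.0, 0.003, -0.003]]
force: [-0.5, -0.8, 0.5]
finger_gap: 0.999
```

>>> servo_tool --pt "0 0 0" --pt "0 0 0" --pt "0 0 0" --pt "0 0 0" --pt "0 0 0" --turn '[0,0,0,0,0]' --claw 1

```text
time_s: 2.8
eef_pos: [0.4539, -0.0259, 0.1467]
orientation: [[0.005, 0.999, -0.044], [0.002, -0.044, -0.999], [-1.0, 0.005, -0.003]]
force: [-0.3, -0.1, 0.2]
finger_gap: -0.001
```

```bash
python3 wl.py w2 scene,top
```

```text
(no output)
```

View pics/w2.png

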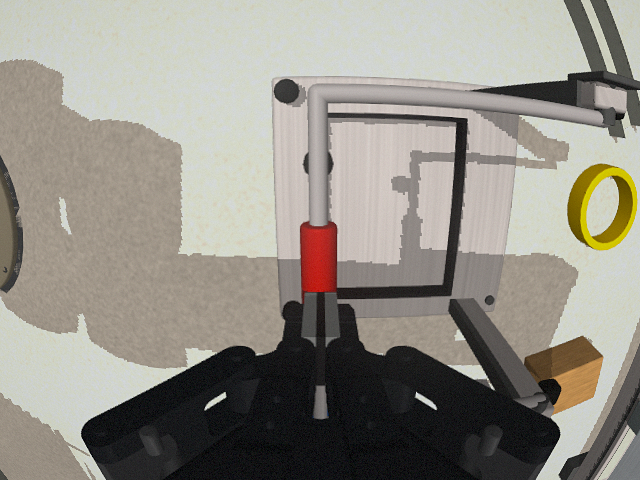

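View pics/w2_scene.png

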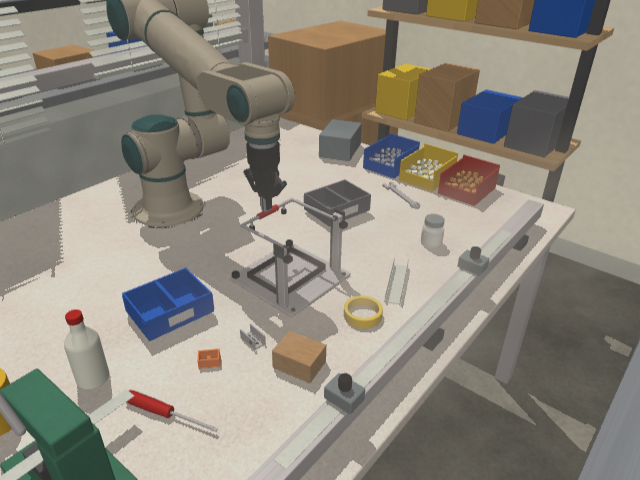

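```bash
python3 - <<'E'
from h import *
c=optics.capture("scene");s=manip.state()
R=s["orientation"];p=s["eef_pos"]
print("scene TCP",proj(c,p),"grasp",proj(c,p-R[:,0]*.019),"grip(.166)",proj(c,[.4535,-.021,.166]),proj(c,[.4535,-.021,.11]))
d=np.load("pics/w2.npz");cw={"camera_matrix":d["K"]};P=d["P"]
print("wrist TCP",wproj(cw,P,p),"grasp",wproj(cw,P,p-R[:,0]*.019), "grip",wproj(cw,P,[.4535,-.021,.166]),wproj(cw,P,[.4535,-.021+.032,.166]))
im=c["pixels"][130:280,200:360];cv2.imwrite("pics/z1.png",cv2.resize(im,None,fx=5,fy=4,interpolation=cv2.INTER_CUBIC)[:600])
im=cv2.imread("pics/w2.png")[200:440,220:420];cv2.imwrite("pics/z2.png",cv2.convertScaleAbs(cv2.resize(im,None,fx=2.5,fy=2.5,interpolation=cv2.INTER_CUBIC),alpha=2.5))
E
```

```text
scene TCP [267.19584086 219.79288739] grasp [266.83876437 213.16185292] grip(.166) [268.09403532 212.19165872] [268.97280185 231.40031495]
wrist TCP [318.6404508  285.11612412] grasp [318.45877595 303.20885571] grip [317.15283299 294.28009928] [313.58654313 226.52204848]
```

View pics/z1.png

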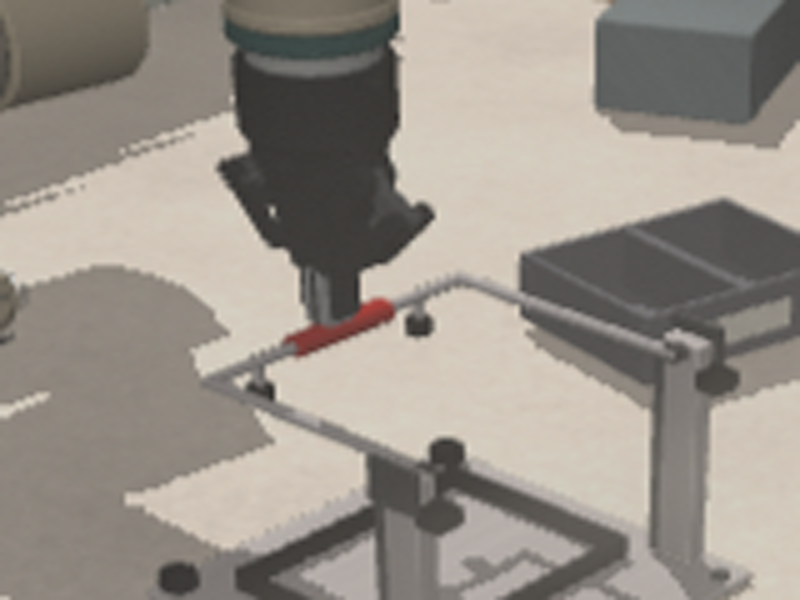

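View pics/z2.png

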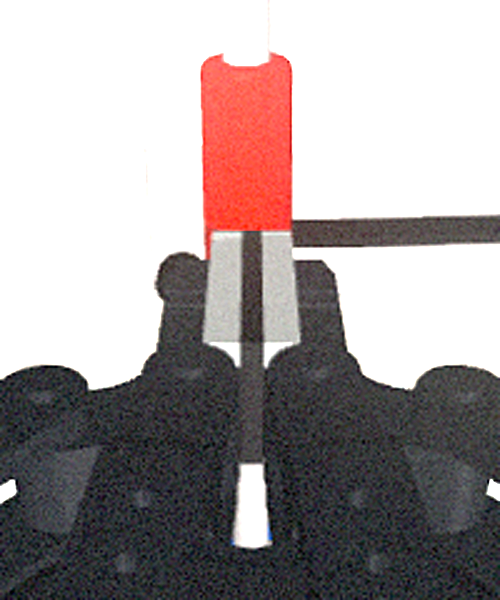

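```bash
python3 - <<'E'
from h import *
s=manip.state();R=s["orientation"];p=s["eef_pos"];print(p,s["finger_gap"])
d=np.load("pics/w2.npz");cw={"camera_matrix":d["K"]};P=d["P"]
for b in (0,.01,.019,.03,.04,.05):
    print(b,[np.round(wproj(cw,P,p-R[:,0]*b+R[:,1]*y+R[:,2]*z),0).tolist() for z in(-.011,0) for y in (0,.008)])
E
```

```text
[ 0.45397457 -0.02584686  0.14654621] -0.0028602582089931505
0 [[319.0, 265.0], [335.0, 265.0], [319.0, 285.0], [334.0, 285.0]]
0.01 [[319.0, 273.0], [336.0, 273.0], [319.0, 294.0], [335.0, 294.0]]
0.019 [[318.0, 282.0], [336.0, 282.0], [318.0, 303.0], [336.0, 303.0]]
0.03 [[318.0, 293.0], [337.0, 293.0], [318.0, 315.0], [337.0, 315.0]]
0.04 [[318.0, 304.0], [338.0, 304.0], [318.0, 328.0], [338.0, 328.0]]
0.05 [[318.0, 317.0], [340.0, 317.0], [318.0, 342.0], [339.0, 342.0]]
```

```bash
python3 - <<'E'
from h import *
d=np.load("pics/w2.npz");s=manip.state();cw=optics.capture("wrist");P=cw["tool_from_camera"]
for b in (0,.013,.02,.03,.04,.05,.06):
    print(b,[np.round(wproj(cw,P,np.array([-b,.0425,z])),0).tolist() for z in(-.011,0)])
E
```

```text
0 [[403.0, 265.0], [401.0, 285.0]]
0.013 [[409.0, 276.0], [407.0, 296.0]]
0.02 [[412.0, 282.0], [410.0, 303.0]]
0.03 [[417.0, 292.0], [414.0, 314.0]]
0.04 [[423.0, 303.0], [420.0, 326.0]]
0.05 [[429.0, 315.0], [425.0, 339.0]]
0.06 [[436.0, 329.0], [432.0, 354.0]]
```

>>> servo_tool --pt "0 0 0" --pt "0 0 0" --pt "0 0 0" --pt "0 0 0" --pt "0 0 -0.4" --turn '[0,0,0,0,0]' --claw -1

```text
time_s: 3.68
eef_pos: [0.4536, -0.0218, 0.1455]
orientation: [[0.004, 0.999, -0.044], [0.003, -0.044, -0.999], [-1.0, 0.004, -0.003]]
force: [0.4, 0.4, -0.0]
finger_gap: 0.998
```

>>> servo_tool --pt "1 0 0" --pt "1 0 0" --pt "0.9 0 0" --pt "0 0 0" --pt "0 0 0" --turn '[0,0,0,0,0]'

```text
time_s: 4.3
eef_pos: [0.4532, -0.0213, 0.1135]
orientation: [[0.002, 0.999, -0.044], [0.003, -0.044, -0.999], [-1.0, 0.002, -0.003]]
force: [-0.2, -0.1, 0.6]
finger_gap: 1.003
```

>>> servo_tool --pt "0 0 0" --pt "0 0 0" --pt "0 0 0" --pt "0 0 0" --pt "0 0 0" --turn '[0,0,0,0,0]' --claw 1

```text
time_s: 4.92
eef_pos: [0.4534, -0.0214, 0.1145]
orientation: [[0.003, 0.999, -0.044], [0.003, -0.044, -0.999], [-1.0, 0.003, -0.003]]
force: [0.1, -0.3, -1.3]
finger_gap: 0.165
```

```bash
python3 wl.py w3
```

```text
(no output)
```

View pics/w3.png

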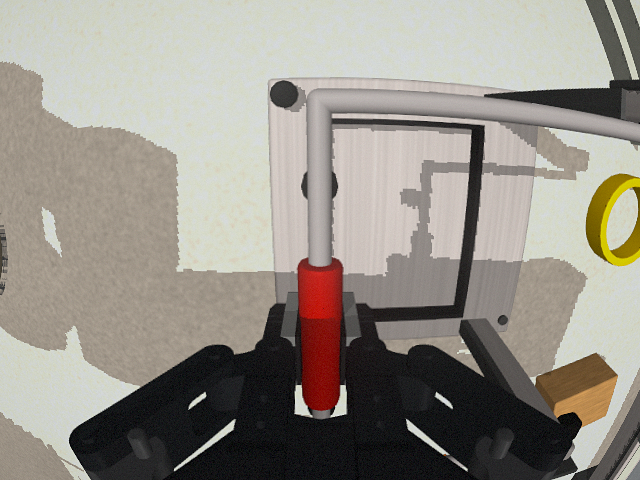

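>>> servo_tool --pt "-2.65 0.25 0" --pt "-2.55 0.75 0" --pt "-2.4 1.2 0" --pt "-2.1 1.65 0" --pt "-1.75 2.0 0" --turn '[0,0,0,0,0]'

```text
time_s: 5.6
eef_pos: [0.5003, -0.0231, 0.2273]
orientation: [[-0.036, 0.998, -0.044], [0.006, -0.043, -0.999], [-0.999, -0.036, -0.004]]
force: [-19.5, 0.7, 13.9]
finger_gap: 0.162
```

```bash
python3 wl.py w4 scene; python3 plan.py .637 -.029 .2497 -2.5 5
```

```text
t 5.7 pos [ 0.5027 -0.0232  0.2293] ya -2.5 gap 0.167 F [-22.1   2.5  22.5] tilt 1.67
dist 0.136 turn 0.0
[[-0.41, 2.69, -0.0], [-0.41, 2.69, -0.0], [-0.41, 2.69, -0.0], [-0.41, 2.69, -0.0], [-0.41, 2.69, -0.0]] [np.float64(0.0), np.float64(0.0), np.float64(0.0), np.float64(0.0), np.float64(0.0)]
```

View pics/w4_scene.png

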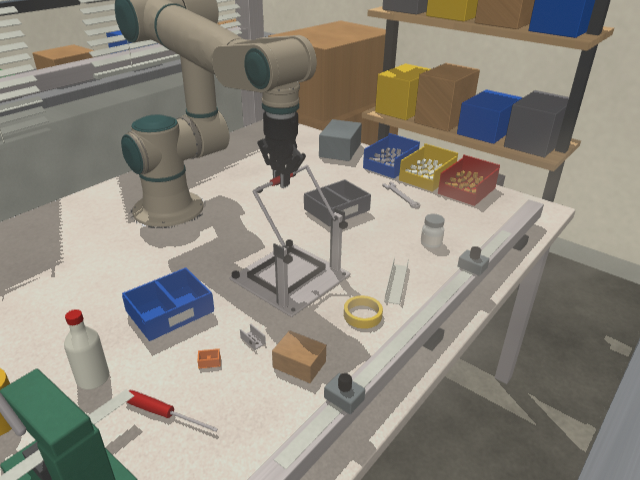

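>>> servo_tool --pt "0 0.4 0" --pt "0 0.4 0" --pt "0 0 0" --pt "0 0 0" --pt "0 0 0" --turn '[0,0,0,0,0]' --claw 0.3

```text
time_s: 6.32
eef_pos: [0.5103, -0.0235, 0.2295]
orientation: [[-0.03, 0.999, -0.043], [0.005, -0.043, -0.999], [-1.0, -0.031, -0.004]]
force: [-3.3, 0.6, 2.2]
finger_gap: 0.351
```

```bash
python3 wl.py w5 scene; python3 plan.py .637 -.029 .2497 -2.5 5
```

```text
t 6.42 pos [ 0.5103 -0.0235  0.2295] ya -2.5 gap 0.353 F [-3.8 -0.5  2.5] tilt 1.76
dist 0.128 turn 0.0
[[-0.4, 2.54, 0.0], [-0.4, 2.54, 0.0], [-0.4, 2.54, -0.0], [-0.4, 2.54, -0.0], [-0.4, 2.54, -0.0]] [np.float64(0.0), np.float64(0.0), np.float64(0.0), np.float64(0.0), np.float64(0.0)]
```

View pics/w5.png

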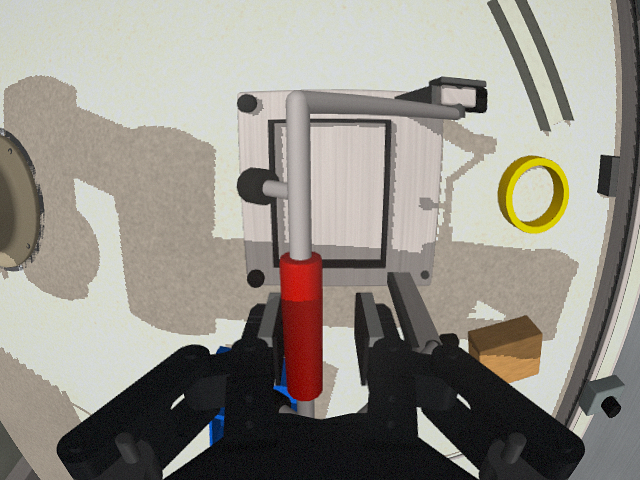

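View pics/w5_scene.png

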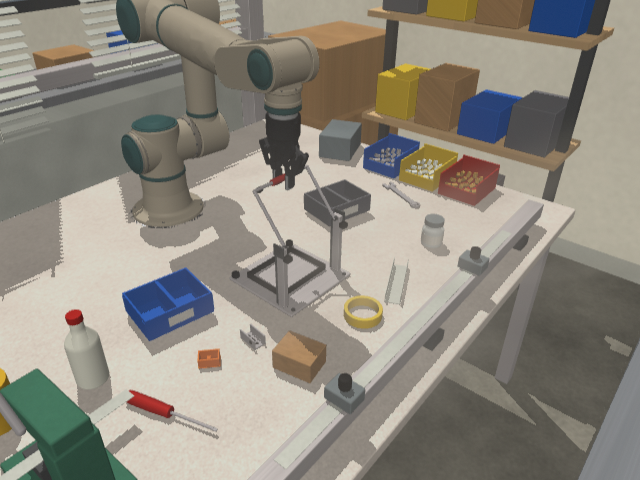

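>>> servo_tool --pt "-1.6 2.3 0" --pt "-1.05 2.3 0" --pt "-0.6 2.3 0" --pt "-0.2 2.3 0" --pt "0.1 2.3 0" --turn '[0,0,0,0,0]'

```text
time_s: 7.05
eef_pos: [0.6298, -0.0286, 0.2603]
orientation: [[-0.026, 0.999, -0.043], [0.006, -0.043, -0.999], [-1.0, -0.026, -0.004]]
force: [-0.4, 0.4, 0.0]
finger_gap: 0.353
```

```bash
python3 wl.py w6 scene; python3 plan.py .637 -.029 .2497 -2.5 5
```

```text
t 7.15 pos [ 0.6299 -0.0287  0.2583] ya -2.5 gap 0.349 F [3.4 0.2 0.4] tilt 1.69
dist 0.011 turn 0.0
[[0.17, 0.14, -0.0], [0.17, 0.14, -0.0], [0.17, 0.14, -0.0], [0.17, 0.14, -0.0], [0.17, 0.14, -0.0]] [np.float64(0.0), np.float64(0.0), np.float64(0.0), np.float64(0.0), np.float64(0.0)]
```

View pics/w6.png

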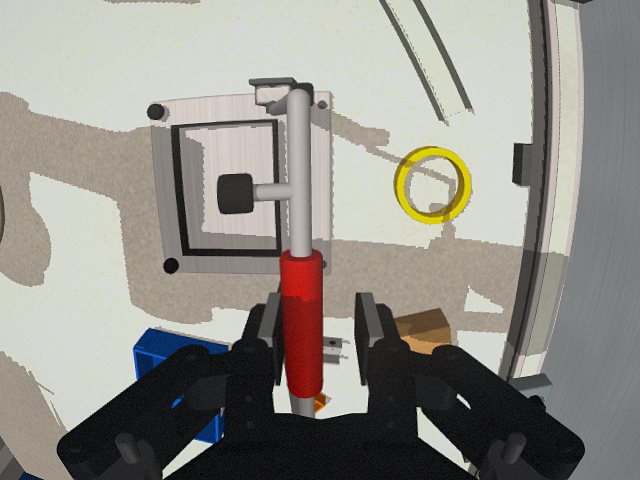

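View pics/w6_scene.png

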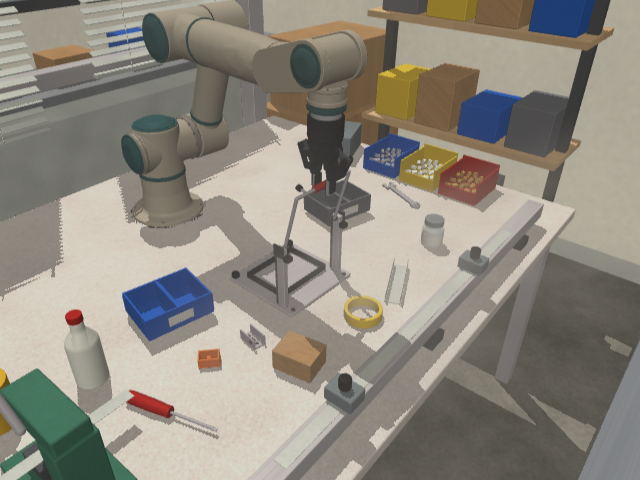

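>>> servo_tool --pt "0.1 1.0 0" --pt "0.1 1.0 0" --pt "0 0.3 0" --pt "0 0 0" --pt "0 0 0" --turn '[0,0,0,0,0]'

```text
time_s: 7.78
eef_pos: [0.6486, -0.0295, 0.2553]
orientation: [[-0.039, 0.998, -0.044], [0.006, -0.043, -0.999], [-0.999, -0.039, -0.005]]
force: [-0.2, 0.0, -0.2]
finger_gap: 0.352
```

>>> servo_tool --pt "0 0 0" --pt "0 0 0" --pt "0 0 0" --pt "-2 0 0" --pt "-4 0 0" --turn '[0,0,0,0,0]' --claw -1

```text
time_s: 8.4
eef_pos: [0.6502, -0.0298, 0.3123]
orientation: [[-0.045, 0.998, -0.044], [0.007, -0.043, -0.999], [-0.999, -0.045, -0.005]]
force: [0.9, 0.0, -0.9]
finger_gap: 0.998
```

```bash
python3 wl.py w7 scene; python3 plan.py .637 -.029 .2497 -2.5 5
```

```text
t 8.5 pos [ 0.6515 -0.0299  0.3188] ya -2.5 gap 0.999 F [ 0.8 -0.4  1.3] tilt 1.92
dist 0.071 turn 0.0
[[1.38, -0.29, -0.01], [1.38, -0.29, -0.01], [1.38, -0.29, -0.01], [1.38, -0.29, -0.01], [1.38, -0.29, -0.01]] [np.float64(0.0), np.float64(0.0), np.float64(0.0), np.float64(0.0), np.float64(0.0)]
```

View pics/w7_scene.png

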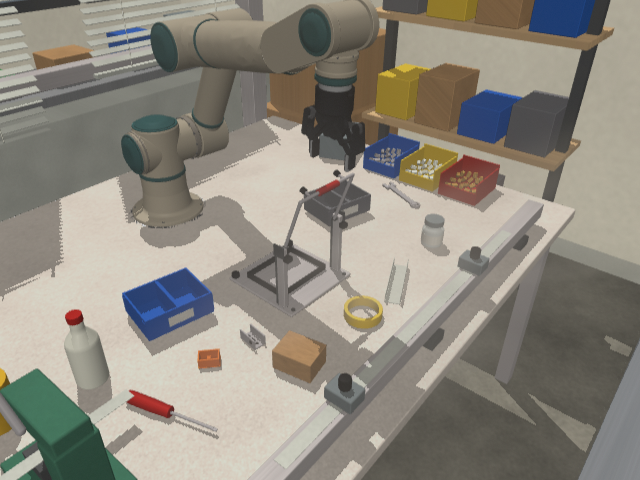

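```bash
python3 plan.py .404 -.304 .2 -101.8 10
```

```text
t 8.5 pos [ 0.6515 -0.0299  0.3188] ya -2.5 gap 0.999 F [ 0.8 -0.4  1.3] tilt 1.92
dist 0.388 turn 99.3
[[1.19, -2.35, 2.85], [1.19, -1.83, 3.21], [1.19, -1.25, 3.48], [1.19, -0.63, 3.64], [1.19, 0.01, 3.69], [1.19, 0.64, 3.64], [1.19, 1.26, 3.47], [1.19, 1.84, 3.2], [1.19, 2.37, 2.84], [1.19, 2.82, 2.38]] [np.float64(9.93), np.float64(9.93), np.float64(9.93), np.float64(9.93), np.float64(9.93), np.float64(9.93), np.float64(9.93), np.float64(9.93), np.float64(9.93), np.float64(9.93)]
```

>>> servo_tool --pt "0 -2.35 2.85" --pt "0 -1.8 3.2" --pt "0.5 -1.25 3.5" --pt "1.0 -0.6 3.6" --pt "1.5 0 3.7" --turn '[9.9,9.9,9.9,9.9,9.9]'

```text
time_s: 9.12
eef_pos: [0.5244, -0.1678, 0.2892]
orientation: [[-0.032, 0.597, -0.802], [0.005, -0.802, -0.597], [-0.999, -0.023, 0.022]]
force: [0.3, -0.2, -0.3]
finger_gap: 0.999
```

```bash
python3 plan.py .404 -.304 .2 -101.8 5
```

```text
t 9.12 pos [ 0.5244 -0.1678  0.2892] ya -53.3 gap 0.999 F [ 0.3 -0.2 -0.3] tilt 1.84
dist 0.202 turn 48.5
[[1.78, 0.75, 3.56], [1.78, 1.33, 3.38], [1.78, 1.89, 3.11], [1.78, 2.38, 2.75], [1.78, 2.81, 2.31]] [np.float64(9.69), np.float64(9.69), np.float64(9.69), np.float64(9.69), np.float64(9.69)]
```

>>> servo_tool --pt "1.8 0.75 3.6" --pt "1.8 1.3 3.4" --pt "1.8 1.9 3.1" --pt "1.8 2.4 2.75" --pt "1.8 2.8 2.3" --turn '[9.7,9.7,9.7,9.7,9.7]'

```text
time_s: 9.75
eef_pos: [0.394, -0.3061, 0.1978]
orientation: [[-0.031, -0.233, -0.972], [0.005, -0.973, 0.233], [-1.0, 0.003, 0.031]]
force: [-0.8, -0.6, -0.3]
finger_gap: 1.003
```

```bash
python3 plan.py .404 -.304 .1 -101.8 5;python3 wl.py w8 top
```

```text
t 9.75 pos [ 0.394  -0.3061  0.1978] ya -103.5 gap 1.003 F [-0.8 -0.6 -0.3] tilt 1.78
dist 0.098 turn -1.7
[[1.96, -0.09, -0.18], [1.96, -0.09, -0.18], [1.96, -0.09, -0.18], [1.96, -0.08, -0.19], [1.96, -0.08, -0.19]] [np.float64(-0.33), np.float64(-0.33), np.float64(-0.33), np.float64(-0.33), np.float64(-0.33)]
```

View pics/w8.png

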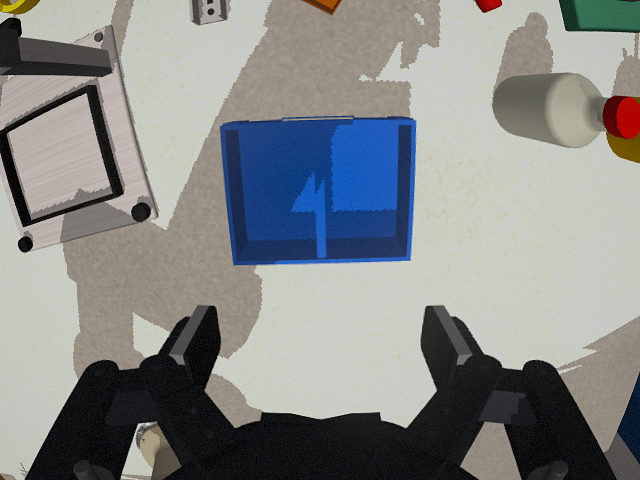

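View pics/w8_top.png

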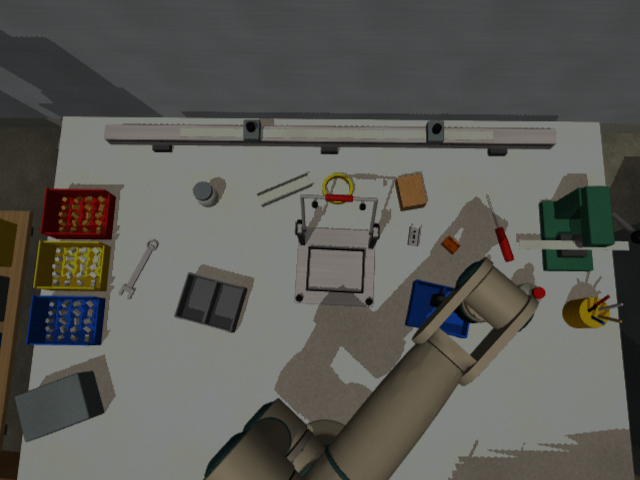

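```bash
python3 - <<'E'
from h import *
d=np.load("pics/w8.npz");c={"camera_matrix":d["K"]};P=d["P"]
W=np.array([wonz(c,P,u,v,.065) for u,v in [(221,124),(415,119),(411,262),(234,265)]]);print(np.round(W[:,:2],4).tolist(),W.mean(0))
def a(i,j): e=W[j]-W[i];return round(float(np.degrees(np.arctan2(e[1],e[0]))),2),round(float(np.linalg.norm(e)),4)
print(a(1,0),a(2,3),a(3,0),a(2,1))
h=np.array([wonz(c,P,u,v,.063) for u,v in [(321,257),(317,175)]]);print("handle",h)
im=cv2.imread("pics/w8_top.png")[225:315,280:390];cv2.imwrite("pics/z3.png",cv2.resize(im,None,fx=7,fy=6.6,interpolation=cv2.INTER_CUBIC))
E
```

```text
[[0.4854, -0.2446], [0.4526, -0.3984], [0.3289, -0.3741], [0.3634, -0.2182]] [ 0.40758653 -0.30881231  0.065     ]
(77.97, 0.1572) (77.53, 0.1596) (-12.18, 0.1248) (-11.11, 0.126)
handle [[ 0.35223419 -0.29621251  0.063     ]
 [ 0.42418928 -0.30999583  0.063     ]]
```

View pics/z3.png

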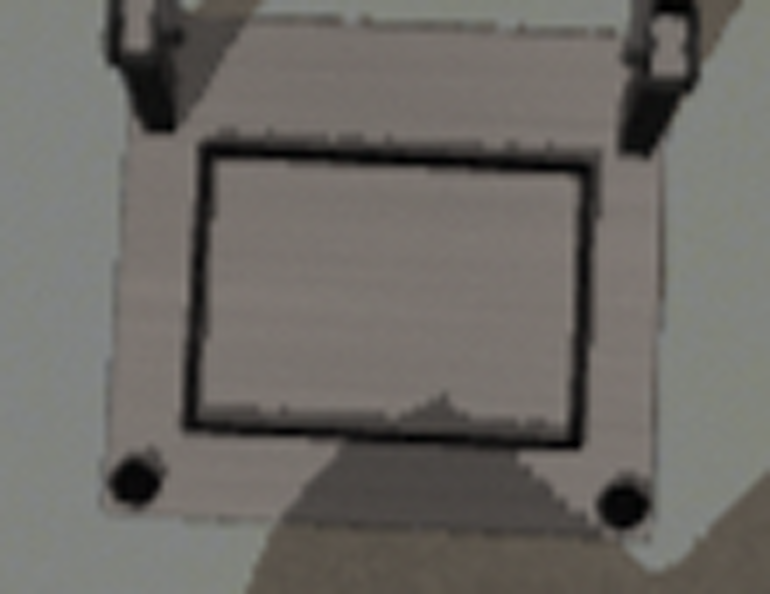

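```bash
python3 - <<'E'
from h import *
c=optics.capture("top")
W=np.array([onz(c,280+(u+.5)/7-.5,225+(v+.5)/6.6-.5,.024) for u,v in [(200,143),(600,160),(582,447),(185,430)]]);print(np.round(W[:,:2],4).tolist(),W.mean(0))
def a(i,j): e=W[j]-W[i];return round(float(np.degrees(np.arctan2(e[1],e[0]))),2),round(float(np.linalg.norm(e)),4)
print(a(1,0),a(2,3),a(3,0),a(2,1))
E
python3 plan.py .405 -.306 .002 -102.2 5
```

```text
[[0.5767, 0.0553], [0.5712, -0.1072], [0.4479, -0.0999], [0.4531, 0.0587]] [ 0.51224658 -0.02328353  0.024     ]
(88.06, 0.1625) (88.13, 0.1586) (-1.58, 0.1237) (-3.4, 0.1235)
t 9.9 pos [ 0.3938 -0.3058  0.1975] ya -103.2 gap 1.003 F [ 0.3 -1.1  0.3] tilt 1.89
dist 0.196 turn -1.0
[[3.91, -0.05, -0.22], [3.91, -0.05, -0.22], [3.91, -0.05, -0.22], [3.91, -0.05, -0.22], [3.91, -0.04, -0.22]] [np.float64(-0.21), np.float64(-0.21), np.float64(-0.21), np.float64(-0.21), np.float64(-0.21)]
```

>>> servo_tool --pt "3.9 -0.1 -0.4" --pt "3.9 -0.1 -0.4" --pt "3.5 0 -0.3" --pt "2 0 -0.3" --pt "1 0 -0.2" --turn '[-1,0,0,0,0]'

```text
time_s: 10.52
eef_pos: [0.4114, -0.3048, 0.0542]
orientation: [[-0.024, -0.197, -0.98], [0.001, -0.98, 0.198], [-1.0, 0.004, 0.024]]
force: [1.3, -0.0, -0.0]
finger_gap: 0.998
```

```bash
python3 plan.py .405 -.306 .002 -102.2 5;python3 wl.py w9
```

```text
t 10.53 pos [ 0.4114 -0.3048  0.0542] ya -101.4 gap 0.998 F [ 1.3 -0.  -0. ] tilt 1.36
dist 0.053 turn 0.8
[[1.04, 0.05, 0.12], [1.04, 0.05, 0.12], [1.04, 0.05, 0.12], [1.04, 0.05, 0.12], [1.04, 0.05, 0.12]] [np.float64(0.16), np.float64(0.16), np.float64(0.16), np.float64(0.16), np.float64(0.16)]
```

View pics/w9.png

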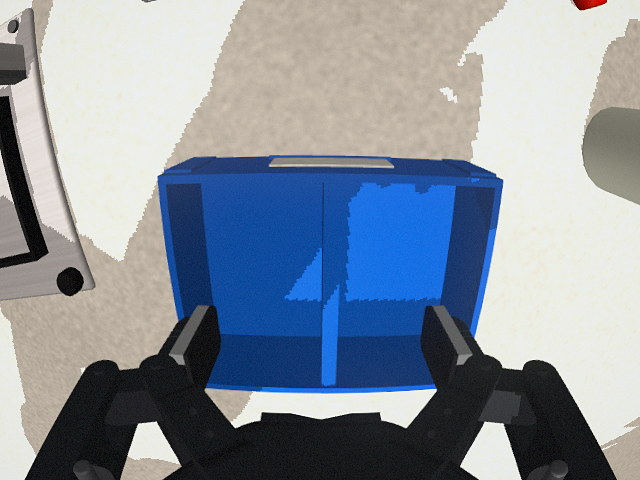

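>>> servo_tool --pt "1.5 0.1 0.2" --pt "1.5 0.1 0.1" --pt "1.2 0 0.1" --pt "0.8 0 0" --pt "0 0 0" --turn '[0.8,0,0,0,0]'

```text
time_s: 11.2
eef_pos: [0.4064, -0.306, 0.0017]
orientation: [[-0.022, -0.211, -0.977], [0.0, -0.978, 0.211], [-1.0, 0.005, 0.022]]
force: [-0.4, 0.7, 0.4]
finger_gap: 0.996
```

>>> servo_tool --pt "0 0 0" --pt "0 0 0" --pt "0 0 0" --pt "0 0 0" --pt "0 0 0" --turn '[0,0,0,0,0]' --claw 1

```text
time_s: 11.82
eef_pos: [0.4073, -0.3068, 0.0035]
orientation: [[-0.02, -0.211, -0.977], [-0.002, -0.978, 0.211], [-1.0, 0.006, 0.019]]
force: [-0.4, 0.7, 1.6]
finger_gap: 0.086
```

```bash
python3 plan.py .512 -.0235 .15 -92.0 5;python3 wl.py w10
```

```text
t 11.82 pos [ 0.4073 -0.3068  0.0035] ya -102.2 gap 0.086 F [-0.4  0.7  1.6] tilt 1.16
dist 0.336 turn -10.2
[[-2.93, -5.98, -0.85], [-2.93, -5.95, -1.07], [-2.93, -5.9, -1.28], [-2.93, -5.86, -1.48], [-2.93, -5.8, -1.69]] [np.float64(-2.03), np.float64(-2.03), np.float64(-2.03), np.float64(-2.03), np.float64(-2.03)]
```

View pics/w10.png

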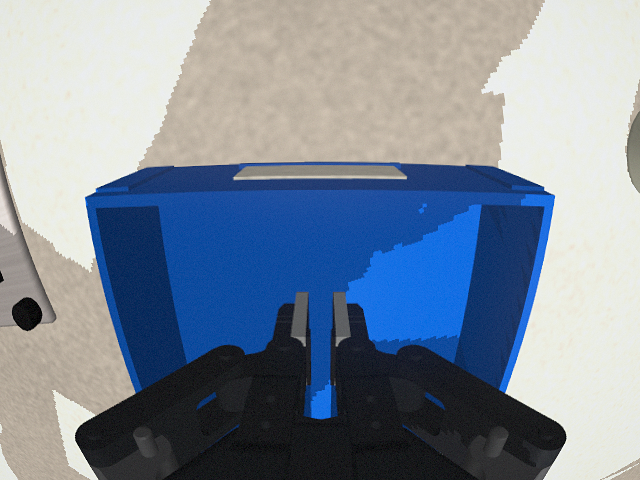

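```bash
python3 - <<'E'
from h import *
d=np.load("pics/w10.npz");c={"camera_matrix":d["K"]};P=d["P"]
s=manip.state();R=s["orientation"];p=s["eef_pos"]
W=np.array([wonz(c,P,u,v,.065) for u,v in [(86,196),(554,195),(320,190)]]);print(W)
e=W[0]-W[1];print(np.degrees(np.arctan2(e[1],e[0])),np.linalg.norm(e)); m=(W[0]+W[1])/2;print("mid",m)
xh=e[[1,0,2]]*[1,-1,1]/np.linalg.norm(e);print("centre",m-.062*xh, "rel tool",R.T@(m-.062*xh-p))
E
```

```text
[[ 0.4854853  -0.24209908  0.065     ]
 [ 0.4524898  -0.39596889  0.065     ]
 [ 0.46877014 -0.31871088  0.065     ]]
77.89691449871383 0.15736779056363587
mid [ 0.46898755 -0.31903398  0.065     ]
centre [ 0.40836569 -0.30603437  0.065     ] rel tool [-0.06157881 -0.00064184  0.00029437]
```

>>> servo_tool --pt "-1 0 0" --pt "-2 0 0" --pt "-2.5 -0.5 0" --pt "-2.5 -1.5 0" --pt "-2 -2.5 -0.3" --turn '[0,0,0,0,-2]'

```text
time_s: 12.5
eef_pos: [0.4198, -0.262, 0.1045]
orientation: [[-0.026, -0.178, -0.984], [0.002, -0.984, 0.178], [-1.0, 0.002, 0.026]]
force: [0.8, -0.3, -2.6]
finger_gap: 0.082
```

```bash
python3 plan.py .511 -.0243 .1 -91.8 10;python3 wl.py w11
```

```text
t 12.5 pos [ 0.4198 -0.262   0.1045] ya -100.3 gap 0.082 F [ 0.8 -0.3 -2.6] tilt 1.47
dist 0.255 turn -8.5
[[0.04, -2.5, -0.47], [0.04, -2.49, -0.51], [0.04, -2.49, -0.55], [0.04, -2.48, -0.58], [0.04, -2.47, -0.62], [0.04, -2.46, -0.66], [0.04, -2.45, -0.69], [0.04, -2.44, -0.73], [0.04, -2.43, -0.77], [0.04, -2.42, -0.8]] [np.float64(-0.85), np.float64(-0.85), np.float64(-0.85), np.float64(-0.85), np.float64(-0.85), np.float64(-0.85), np.float64(-0.85), np.float64(-0.85), np.float64(-0.85), np.float64(-0.85)]
```

View pics/w11.png

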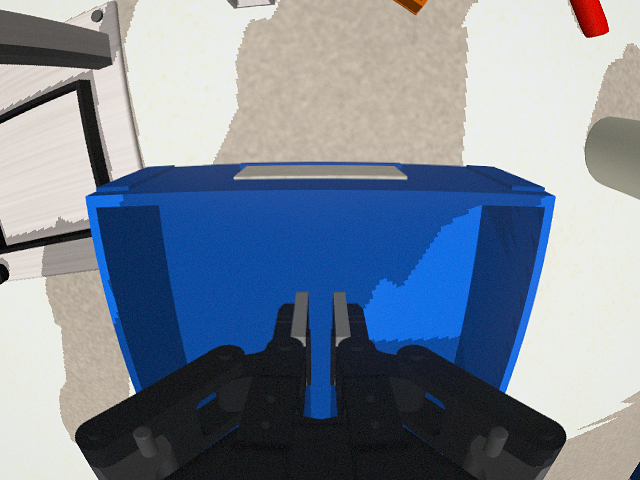

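>>> servo_tool --pt "0 -3.5 -0.7" --pt "0 -4 -0.9" --pt "0 -4 -0.9" --pt "0 -4 -1.0" --pt "0 -3 -0.9" --turn '[-1.8,-1.8,-1.8,-1.8,-1.2]'

```text
time_s: 13.18
eef_pos: [0.4878, -0.0771, 0.1081]
orientation: [[-0.02, -0.027, -0.999], [-0.0, -1.0, 0.027], [-1.0, 0.001, 0.02]]
force: [0.4, -1.1, -2.8]
finger_gap: 0.081
```

```bash
python3 plan.py .511 -.0243 .1 -91.8 5
```

```text
t 13.18 pos [ 0.4878 -0.0771  0.1081] ya -91.6 gap 0.081 F [ 0.4 -1.1 -2.8] tilt 1.13
dist 0.058 turn 0.2
[[0.16, -1.07, -0.44], [0.16, -1.07, -0.43], [0.16, -1.07, -0.43], [0.16, -1.07, -0.43], [0.16, -1.07, -0.43]] [np.float64(0.05), np.float64(0.05), np.float64(0.05), np.float64(0.05), np.float64(0.05)]
```

>>> servo_tool --pt "0 -1.8 -0.8" --pt "0.5 -1.8 -0.7" --pt "0.5 -1.2 -0.5" --pt "0.5 -0.5 -0.1" --pt "0 0 0" --turn '[0,0,0,0,0]'

```text
time_s: 13.8
eef_pos: [0.5101, -0.0212, 0.092]
orientation: [[-0.021, -0.024, -0.999], [-0.0, -1.0, 0.024], [-1.0, 0.001, 0.021]]
force: [-0.0, -0.8, -3.2]
finger_gap: 0.082
```

```bash
python3 plan.py .511 -.0243 .04 -92 5; python3 wl.py w12 top,scene
```

```text
t 13.8 pos [ 0.5101 -0.0212  0.092 ] ya -91.4 gap 0.082 F [-0.  -0.8 -3.2] tilt 1.21
dist 0.052 turn 0.6
[[1.04, 0.06, -0.02], [1.04, 0.06, -0.02], [1.04, 0.06, -0.02], [1.04, 0.06, -0.02], [1.04, 0.06, -0.02]] [np.float64(0.13), np.float64(0.13), np.float64(0.13), np.float64(0.13), np.float64(0.13)]
```

View pics/w12_top.png

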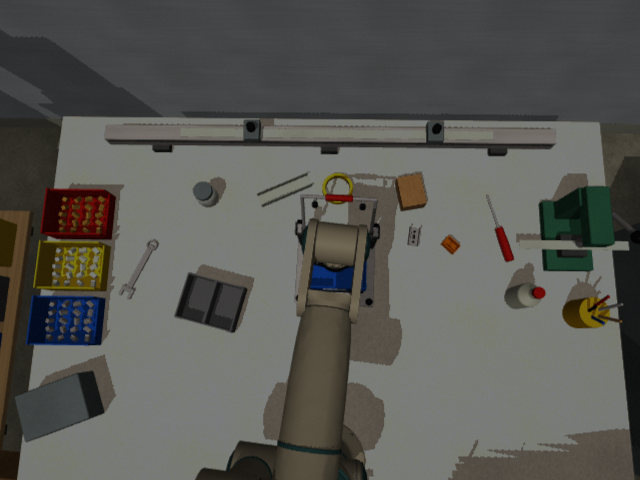

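View pics/w12_scene.png

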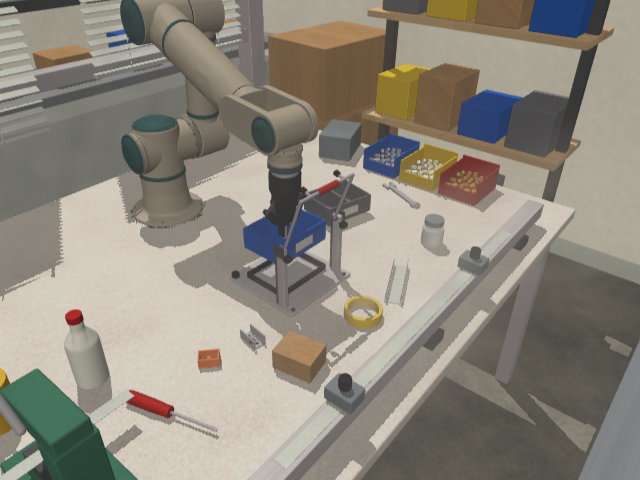

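View pics/w12.png

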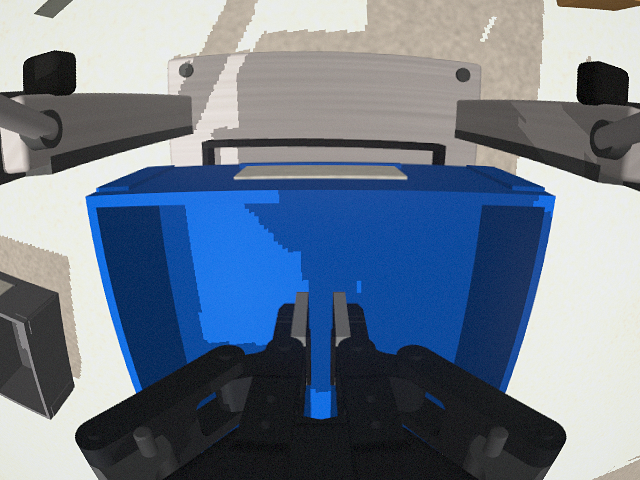

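```bash
python3 - <<'E'
from h import *
d=np.load("pics/w12.npz");c={"camera_matrix":d["K"]};P=d["P"]
im=cv2.imread("pics/w12.png")[120:200,180:470];cv2.imwrite("pics/z4.png",cv2.convertScaleAbs(cv2.resize(im,None,fx=2.75,fy=5,interpolation=cv2.INTER_CUBIC),alpha=1.5))
W=np.array([wonz(c,P,u,v,.024) for u,v in [(203,146),(444,143)]])
e=W[0]-W[1];print(W,np.degrees(np.arctan2(e[1],e[0])),np.linalg.norm(e)); m=(W[0]+W[1])/2
xh=e[[1,0,2]]*[1,-1,1]/np.linalg.norm(e);print("nest centre",m-.062*xh)
E
```

```text
[[ 0.57642309  0.05408801  0.024     ]
 [ 0.5748765  -0.10282745  0.024     ]] 89.43529850415652 0.15692308092441318
nest centre [ 0.51365281 -0.02375866  0.024     ]
```

View pics/z4.png

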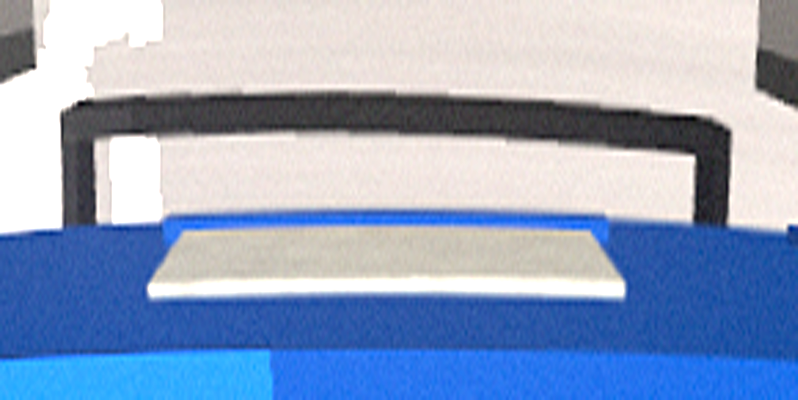

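```bash
python3 - <<'E'
from h import *
d=np.load("pics/w12.npz");c={"camera_matrix":d["K"]};P=d["P"];print(P[:3,3])
for pr in ([(203,141.5),(444.5,144)],[(215,146.6),(432,150)]):
  W=np.array([wonz(c,P,u,v,.024) for u,v in pr])
  e=W[0]-W[1];print(W,np.degrees(np.arctan2(e[1],e[0])),np.linalg.norm(e)); m=(W[0]+W[1])/2
  xh=e[[1,0,2]]*[1,-1,1]/np.linalg.norm(e);print("nest centre",m-(.062 if np.linalg.norm(e)>.15 else .058)*xh)
E
```

```text
[ 0.59660512 -0.0224813   0.25918117]
[[ 0.57938202  0.05384828  0.024     ]
 [ 0.57422516 -0.10320203  0.024     ]] 88.11932502018576 0.1571349519379439
nest centre [ 0.51483699 -0.02264216  0.024     ]
[[ 0.57543733  0.04589733  0.024     ]
 [ 0.57002988 -0.0946519   0.024     ]] 87.79670337340795 0.1406532172265538
nest centre [ 0.51477648 -0.02214746  0.024     ]
```

>>> servo_tool --pt "1.5 0.1 -0.15" --pt "1.5 0.1 -0.15" --pt "1.5 0 0" --pt "1 0 0" --pt "0 0 0" --turn '[0.6,0,0,0,0]'

```text
time_s: 14.58
eef_pos: [0.5114, -0.0249, 0.0326]
orientation: [[-0.022, -0.038, -0.999], [-0.0, -0.999, 0.038], [-1.0, 0.001, 0.022]]
force: [0.3, -0.4, -1.8]
finger_gap: 0.085
```

```bash
python3 plan.py .513 -.0235 .0185 -92 5; python3 wl.py w13 scene
```

```text
t 14.57 pos [ 0.5114 -0.0249  0.0326] ya -92.2 gap 0.085 F [ 0.3 -0.4 -1.8] tilt 1.26
dist 0.014 turn -0.2
[[0.28, -0.03, -0.03], [0.28, -0.03, -0.03], [0.28, -0.03, -0.03], [0.28, -0.03, -0.03], [0.28, -0.03, -0.03]] [np.float64(-0.03), np.float64(-0.03), np.float64(-0.03), np.float64(-0.03), np.float64(-0.03)]
```

View pics/w13.png

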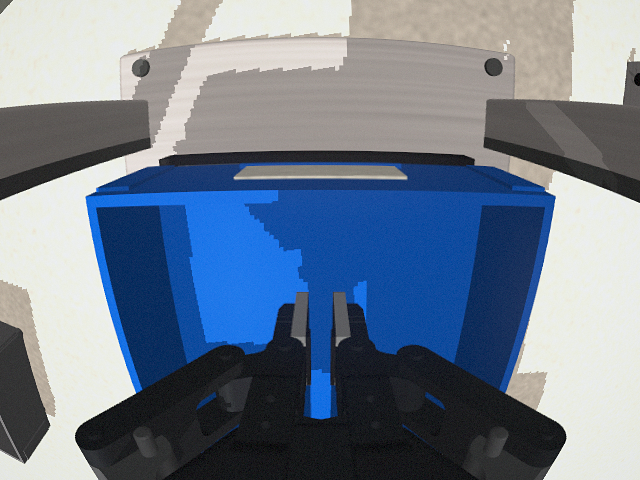

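```bash
python3 - <<'E'
from h import *
d=np.load("pics/w13.npz");c={"camera_matrix":d["K"]};P=d["P"]
im=cv2.imread("pics/w13.png")[130:210,80:560];cv2.imwrite("pics/z5.png",cv2.convertScaleAbs(cv2.resize(im,None,fx=1.66,fy=5,interpolation=cv2.INTER_CUBIC),alpha=1.6))
for pr in ([(160,160),(474,160)],[(205,155.5),(430,155)]):
  W=np.array([wonz(c,P,u,v,.024) for u,v in pr]);e=W[0]-W[1];m=(W[0]+W[1])/2
  xh=e[[1,0,2]]*[1,-1,1]/np.linalg.norm(e);print("nest centre",m-(.062)*xh,np.degrees(np.arctan2(e[1],e[0])),np.linalg.norm(e))
E
```

```text
nest centre [ 0.51371353 -0.0223583   0.024     ] 87.76320824058753 0.15793755270511445
nest centre [ 0.51486489 -0.02294256  0.024     ] 87.90336323785864 0.1096151094545822
```

View pics/z5.png

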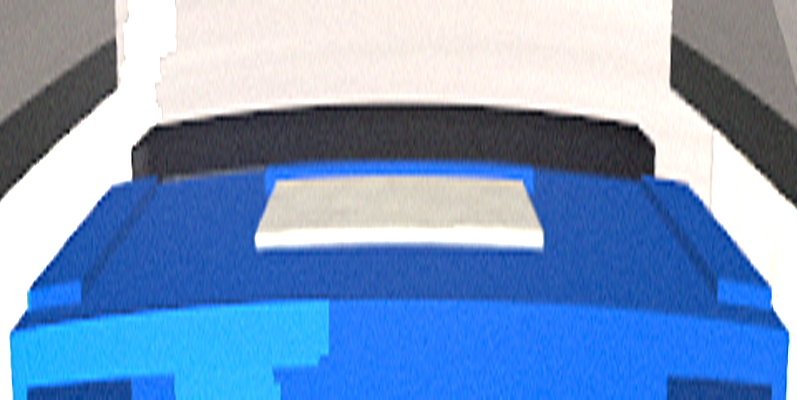

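>>> servo_tool --pt "0 -0.15 -0.2" --pt "0.5 0 0" --pt "0.4 0 0" --pt "0.4 0 0" --pt "0.2 0 0" --turn '[0,0,0,0,0]'

```text
time_s: 15.3
eef_pos: [0.515, -0.0234, 0.0195]
orientation: [[-0.017, -0.037, -0.999], [-0.001, -0.999, 0.037], [-1.0, 0.002, 0.017]]
force: [-1.4, 0.8, -2.2]
finger_gap: 0.084
```

```bash
python3 plan.py .5135 -.0235 .0185 -92 5; python3 wl.py w14 scene
```

```text
t 15.3 pos [ 0.515  -0.0234  0.0195] ya -92.1 gap 0.084 F [-1.4  0.8 -2.2] tilt 0.99
dist 0.002 turn -0.1
[[0.02, 0.0, 0.03], [0.02, 0.0, 0.03], [0.02, 0.0, 0.03], [0.02, 0.0, 0.03], [0.02, 0.0, 0.03]] [np.float64(-0.03), np.float64(-0.03), np.float64(-0.03), np.float64(-0.03), np.float64(-0.03)]
```

View pics/w14.png

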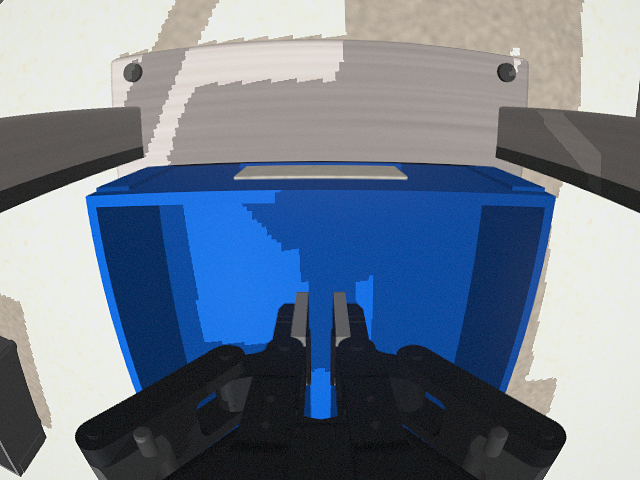

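View pics/w14_scene.png

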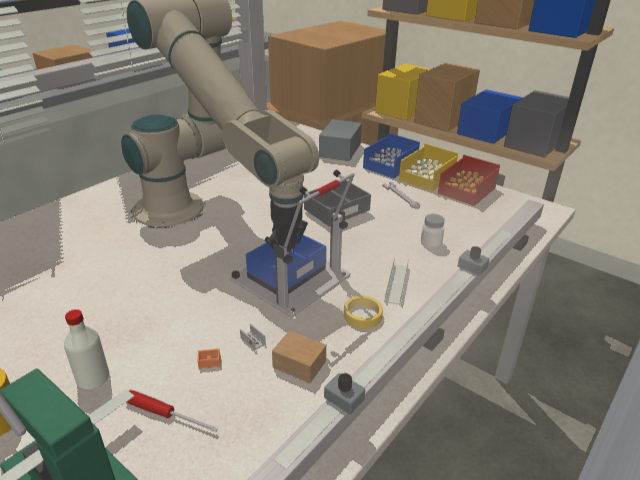

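>>> servo_tool --pt "0.2 0 0" --pt "0.2 0 0" --pt "0.1 0 0" --pt "0 0 0" --pt "0 0 0" --turn '[0,0,0,0,0]'

```text
time_s: 16.02
eef_pos: [0.5151, -0.0235, 0.0184]
orientation: [[-0.017, -0.037, -0.999], [-0.001, -0.999, 0.037], [-1.0, 0.002, 0.017]]
force: [-1.7, 0.1, -0.3]
finger_gap: 0.08
```

>>> servo_tool --pt "0 0 0" --pt "0 0 0" --pt "0 0 0" --pt "-2 0 0" --pt "-4 0 0" --turn '[0,0,0,0,0]' --claw -1

```text
time_s: 16.65
eef_pos: [0.5152, -0.0233, 0.0771]
orientation: [[-0.02, -0.037, -0.999], [-0.001, -0.999, 0.037], [-1.0, 0.001, 0.02]]
force: [1.0, -0.5, 0.5]
finger_gap: 0.998
```

>>> servo_tool --pt "-4 0 0" --pt "-4 1 0" --pt "-2 4 0" --pt "0 5 0" --pt "0 5 0" --turn '[0,0,0,0,0]'

```text
time_s: 17.27
eef_pos: [0.5143, -0.1746, 0.186]
orientation: [[-0.01, -0.031, -0.999], [-0.003, -1.0, 0.031], [-1.0, 0.003, 0.01]]
force: [0.2, -0.1, 0.8]
finger_gap: 1.0
```

```bash
python3 plan.py .61 -.248 .2 -100 5; python3 wl.py w15 top,scene; python3 - <<'E'
import cv2
a=cv2.imread("pics/w15_scene.png")[200:400,200:360];b=cv2.imread("pics/w15_top.png")[180:330,280:480]
cv2.imwrite("pics/z6.png",cv2.resize(a,None,fx=3,fy=3,interpolation=cv2.INTER_CUBIC));cv2.imwrite("pics/z7.png",cv2.resize(b,None,fx=4,fy=4,interpolation=cv2.INTER_CUBIC))
E
```

```text
t 17.27 pos [ 0.5143 -0.1746  0.186 ] ya -91.8 gap 1.0 F [ 0.2 -0.1  0.8] tilt 0.61
dist 0.121 turn 8.2
[[-0.28, 1.41, -1.96], [-0.28, 1.35, -2.0], [-0.28, 1.29, -2.04], [-0.28, 1.23, -2.07], [-0.28, 1.17, -2.11]] [np.float64(1.65), np.float64(1.65), np.float64(1.65), np.float64(1.65), np.float64(1.65)]
```

View pics/z6.png

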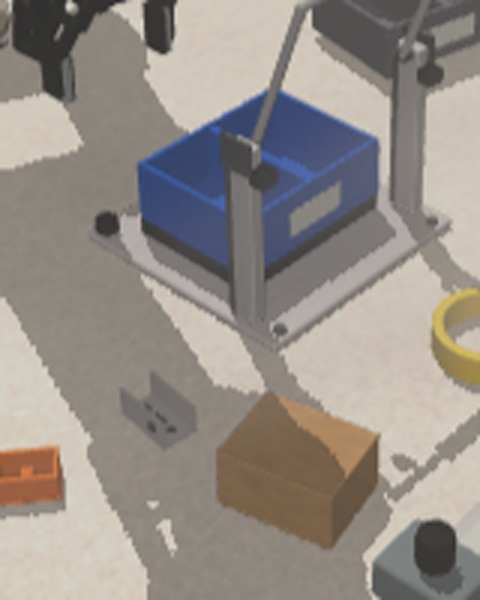

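View pics/z7.png

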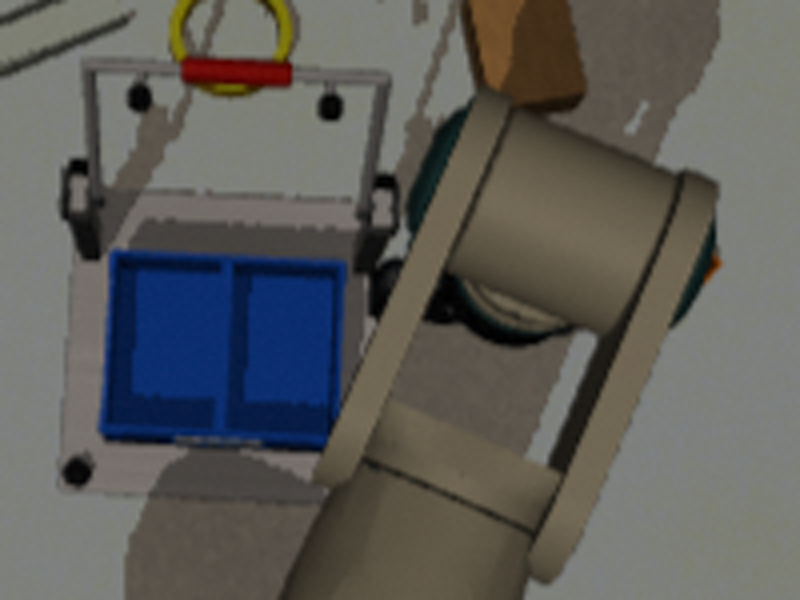

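View pics/w15.png

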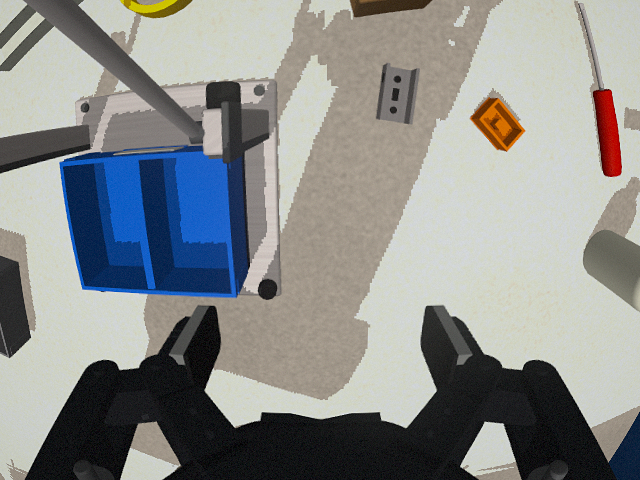

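```bash
python3 - <<'E'
from h import *
im=cv2.imread("pics/w15.png")[45:170,350:550];cv2.imwrite("pics/z8.png",cv2.convertScaleAbs(cv2.resize(im,None,fx=4,fy=4,interpolation=cv2.INTER_CUBIC),alpha=1.3))
E
```

```text
(no output)
```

View pics/z8.png

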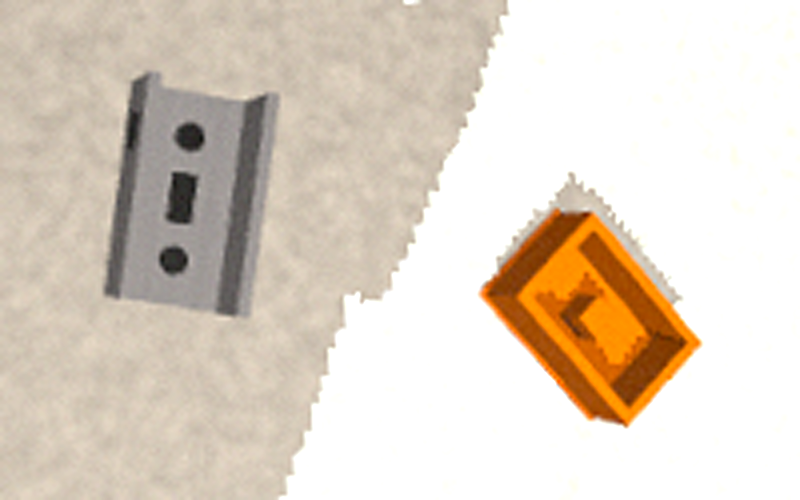

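```bash
python3 - <<'E'
from h import *
d=np.load("pics/w15.npz");c={"camera_matrix":d["K"]};P=d["P"]
def go(n,pts,z):
  W=np.array([wonz(c,P,350+(u+.5)/4-.5,45+(v+.5)/4-.5,z) for u,v in pts])[:,:2]
  print(n,np.round(W,4).tolist(),W.mean(0))
  for i in range(4):
    e=W[(i+1)%4]-W[i];print("  ",round(float(np.degrees(np.arctan2(e[1],e[0]))),1),round(float(np.linalg.norm(e))*1000,1))
go("br top",[(122,297),(152,73),(278,95),(250,318)],.024)
go("br bot",[(105,296),(133,80)]+[(240,100),(218,312)],.0)
go("cap",[(592,212),(700,343),(628,427),(520,294)],.022)
E
```

```text
br top [[0.5924, -0.2296], [0.643, -0.2372], [0.639, -0.2657], [0.588, -0.2587]] [ 0.61561173 -0.24779602]
   -8.6 51.2
   -97.9 28.8
   172.2 51.5
   81.4 29.5
br bot [[0.5922, -0.2294], [0.6444, -0.2371], [0.6403, -0.2628], [0.5885, -0.2568]] [ 0.61634244 -0.2465131 ]
   -8.4 52.8
   -99.0 26.1
   173.4 52.1
   82.4 27.7
cap [[0.6171, -0.345], [0.5873, -0.3769], [0.5654, -0.357], [0.5961, -0.3259]] [ 0.5914685  -0.35116561]
   -133.0 43.6
   137.8 29.6
   45.4 43.6
   -42.2 28.4
```

```bash
python3 plan.py .615 -.248 .06 -98.2 5
```

```text
t 17.43 pos [ 0.5139 -0.1752  0.1853] ya -92.0 gap 0.999 F [-0.1  0.5 -1.2] tilt 0.67
dist 0.177 turn 6.2
[[2.51, 1.38, -2.07], [2.51, 1.34, -2.1], [2.51, 1.29, -2.13], [2.51, 1.25, -2.16], [2.51, 1.2, -2.18]] [np.float64(1.24), np.float64(1.24), np.float64(1.24), np.float64(1.24), np.float64(1.24)]
```

>>> servo_tool --pt "1 2.0 -2.6" --pt "2.5 2.0 -2.6" --pt "3 1.4 -2.4" --pt "3 0.8 -1.8" --pt "2 0.2 -1.1" --turn '[1.5,1.5,1.5,1.5,0]'

```text
time_s: 18.05
eef_pos: [0.6187, -0.2451, 0.0694]
orientation: [[-0.005, -0.138, -0.99], [-0.004, -0.99, 0.138], [-1.0, 0.004, 0.004]]
force: [-0.2, -0.2, 1.0]
finger_gap: 1.0
```

```bash
python3 plan.py .615 -.248 -.022 -98.2 5; python3 wl.py w16
```

```text
t 18.05 pos [ 0.6187 -0.2451  0.0694] ya -97.9 gap 1.0 F [-0.2 -0.2  1. ] tilt 0.34
dist 0.092 turn 0.3
[[1.83, 0.07, 0.07], [1.83, 0.07, 0.07], [1.83, 0.07, 0.07], [1.83, 0.07, 0.06], [1.83, 0.07, 0.06]] [np.float64(0.05), np.float64(0.05), np.float64(0.05), np.float64(0.05), np.float64(0.05)]
```

View pics/w16.png

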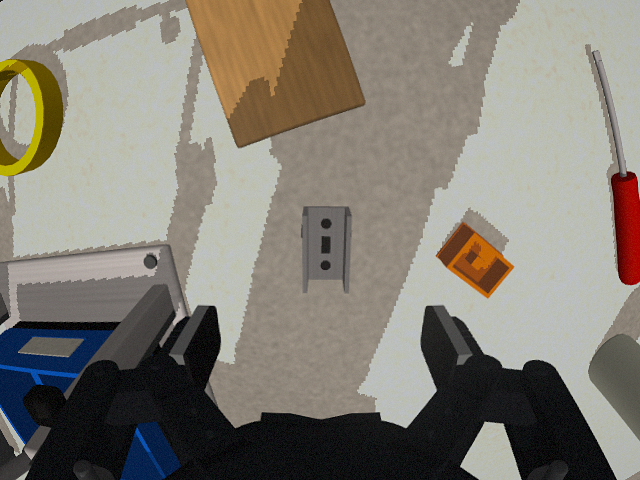

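```bash
python3 - <<'E'
from h import *
d=np.load("pics/w16.npz");c={"camera_matrix":d["K"]};P=d["P"]
W=np.array([wonz(c,P,u,v,.024) for u,v in [(303,207),(304,292),(349,293),(352,207)]])[:,:2];print(W,W.mean(0))
for i in range(4):
    e=W[(i+1)%4]-W[i];print("  ",round(float(np.degrees(np.arctan2(e[1],e[0]))),1),round(float(np.linalg.norm(e))*1000,1))
E
```

```text
[[ 0.64911831 -0.23837933]
 [ 0.59329179 -0.23033157]
 [ 0.58842557 -0.25908152]
 [ 0.64509475 -0.26724072]] [ 0.6189826  -0.24875828]
   171.8 56.4
   -99.6 29.2
   -8.2 57.3
   82.1 29.1
```

>>> servo_tool --pt "2 0.35 0.1" --pt "2.5 0 0.1" --pt "2.5 0 0" --pt "1.5 0 0" --pt "0.5 0 0" --turn '[0.3,0,0,0,0]'

```text
time_s: 18.73
eef_pos: [0.6169, -0.2433, -0.0238]
orientation: [[-0.006, -0.138, -0.99], [-0.002, -0.99, 0.138], [-1.0, 0.003, 0.006]]
force: [0.3, 0.4, 0.7]
finger_gap: 1.0
```

```bash
python3 plan.py .6165 -.2485 -.022 -98.2 5; python3 wl.py w17
```

```text
t 18.73 pos [ 0.6169 -0.2433 -0.0238] ya -97.9 gap 1.0 F [0.3 0.4 0.7] tilt 0.35
dist 0.006 turn 0.3
[[-0.04, 0.11, -0.01], [-0.04, 0.11, -0.01], [-0.04, 0.11, -0.01], [-0.04, 0.11, -0.01], [-0.04, 0.11, -0.01]] [np.float64(0.06), np.float64(0.06), np.float64(0.06), np.float64(0.06), np.float64(0.06)]
```

View pics/w17.png

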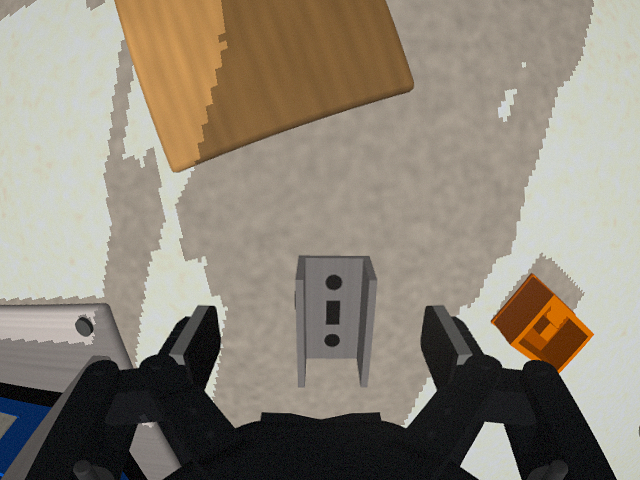

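>>> servo_tool --pt "0 0.6 0" --pt "0 0 0" --pt "0 0 0" --pt "0 0 0" --pt "0 0 0" --turn '[0.3,0,0,0,0]'

```text
time_s: 19.4
eef_pos: [0.6177, -0.2505, -0.0204]
orientation: [[-0.001, -0.144, -0.99], [-0.004, -0.99, 0.144], [-1.0, 0.004, 0.001]]
force: [-0.0, -0.3, -0.1]
finger_gap: 1.002
```

>>> servo_tool --pt "0 0 0" --pt "0 0 0" --pt "0 0 0" --pt "0 0 0" --pt "0 0 0" --turn '[0,0,0,0,0]' --claw 1

```text
time_s: 20.02
eef_pos: [0.6179, -0.2505, -0.0201]
orientation: [[-0.001, -0.143, -0.99], [-0.004, -0.99, 0.143], [-1.0, 0.004, 0.0]]
force: [-0.4, -0.3, -0.3]
finger_gap: 0.337
```

>>> servo_tool --pt "-2 0 0" --pt "-4 0 0" --pt "-5 0 0" --pt "-5 0 0" --pt "-5 0 0" --turn '[0,0,0,0,0]'

```text
time_s: 20.65
eef_pos: [0.6158, -0.2485, 0.1951]
orientation: [[-0.009, -0.143, -0.99], [-0.0, -0.99, 0.143], [-1.0, 0.002, 0.009]]
force: [0.2, -0.6, -0.6]
finger_gap: 0.335
```

```bash
python3 plan.py .513 -.0625 .18 -92 10; python3 wl.py w18
```

```text
t 20.65 pos [ 0.6158 -0.2485  0.1951] ya -98.2 gap 0.335 F [ 0.2 -0.6 -0.6] tilt 0.5
dist 0.213 turn -6.2
[[0.15, -1.69, 1.28], [0.15, -1.71, 1.27], [0.15, -1.72, 1.25], [0.15, -1.73, 1.23], [0.15, -1.75, 1.21], [0.15, -1.76, 1.19], [0.15, -1.77, 1.17], [0.15, -1.79, 1.15], [0.15, -1.8, 1.13], [0.15, -1.81, 1.11]] [np.float64(-0.62), np.float64(-0.62), np.float64(-0.62), np.float64(-0.62), np.float64(-0.62), np.float64(-0.62), np.float64(-0.62), np.float64(-0.62), np.float64(-0.62), np.float64(-0.62)]
```

View pics/w18.png

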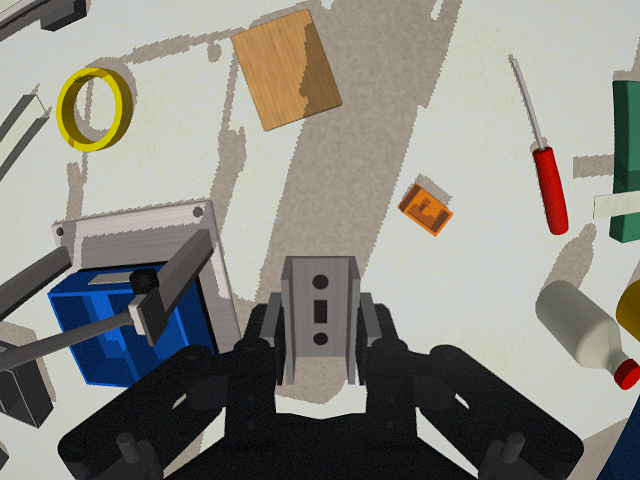

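```bash
python3 plan.py .495 -.23 .2 -45.2 5
```

```text
t 20.7 pos [ 0.6179 -0.2495  0.2047] ya -98.2 gap 0.337 F [0.7 0.3 6.5] tilt 0.37
dist 0.125 turn -53.0
[[0.09, -0.03, 2.49], [0.09, -0.49, 2.44], [0.09, -0.93, 2.31], [0.09, -1.34, 2.1], [0.09, -1.7, 1.81]] [np.float64(-10.61), np.float64(-10.61), np.float64(-10.61), np.float64(-10.61), np.float64(-10.61)]
```

>>> servo_tool --pt "0.1 0 2.5" --pt "0.1 -0.5 2.4" --pt "0.1 -0.9 2.3" --pt "0.1 -1.3 2.1" --pt "0.1 -1.7 1.8" --turn '[-10.6,-10.6,-10.6,-10.6,-10.6]'

```text
time_s: 21.32
eef_pos: [0.4937, -0.2314, 0.2075]
orientation: [[0.014, 0.715, -0.699], [-0.011, -0.699, -0.715], [-1.0, 0.018, -0.002]]
force: [0.4, 0.5, -0.7]
finger_gap: 0.335
```

```bash
python3 plan.py .512 -.0625 .12 -2 5
```

```text
t 21.32 pos [ 0.4937 -0.2314  0.2075] ya -44.3 gap 0.335 F [ 0.4  0.5 -0.7] tilt 1.04
dist 0.191 turn -42.3
[[1.75, -2.1, -2.67], [1.75, -1.68, -2.95], [1.75, -1.23, -3.17], [1.75, -0.75, -3.31], [1.75, -0.25, -3.39]] [np.float64(-8.47), np.float64(-8.47), np.float64(-8.47), np.float64(-8.47), np.float64(-8.47)]
```

>>> servo_tool --pt "1 -2.1 -2.7" --pt "1 -1.7 -2.95" --pt "1.5 -1.2 -3.2" --pt "2.5 -0.75 -3.3" --pt "2.5 -0.25 -3.2" --turn '[-8.5,-8.5,-8.5,-8.5,-8.5]'

```text
time_s: 21.95
eef_pos: [0.5124, -0.0628, 0.1273]
orientation: [[0.027, 1.0, -0.012], [-0.016, -0.011, -1.0], [-0.999, 0.027, 0.016]]
force: [0.2, -0.4, -1.1]
finger_gap: 0.338
```

```bash
python3 plan.py .512 -.0625 .012 -2 5; python3 wl.py w19
```

```text
t 21.95 pos [ 0.5124 -0.0628  0.1273] ya -0.7 gap 0.338 F [ 0.2 -0.4 -1.1] tilt 1.81
dist 0.115 turn 1.3
[[2.31, -0.01, -0.01], [2.31, -0.01, -0.01], [2.31, -0.01, -0.01], [2.31, -0.01, -0.01], [2.31, -0.01, -0.01]] [np.float64(0.27), np.float64(0.27), np.float64(0.27), np.float64(0.27), np.float64(0.27)]
```

View pics/w19.png

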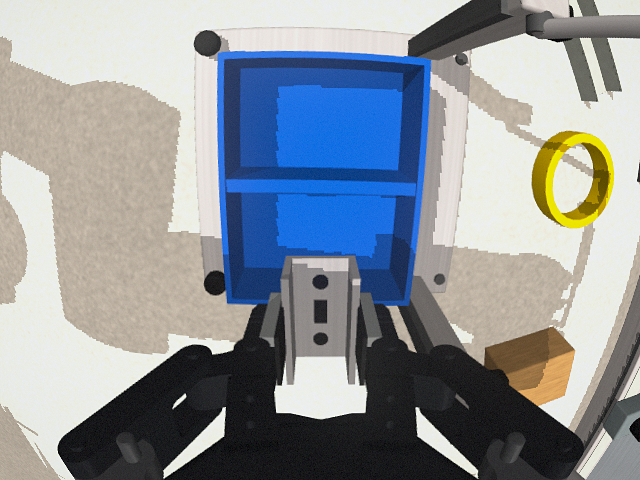

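```bash
python3 - <<'E'
from h import *
d=np.load("pics/w19.npz");c={"camera_matrix":d["K"]};P=d["P"]
W=np.array([wonz(c,P,u,v,.080) for u,v in [(219,53),(431,58),(411,305),(229,303)]])[:,:2];print(W,W.mean(0))
for i in range(4):
    e=W[(i+1)%4]-W[i];print("  ",round(float(np.degrees(np.arctan2(e[1],e[0]))),1),round(float(np.linalg.norm(e))*1000,1))
h=np.array([wonz(c,P,u,v,.078) for u,v in [(227,186),(417,190)]])[:,:2];print(h,h.mean(0))
E
```

```text
[[ 0.45810189  0.05894583]
 [ 0.58051213  0.0555899 ]
 [ 0.57623405 -0.10442762]
 [ 0.45282295 -0.09951336]] [ 0.51691776 -0.02235131]
   -1.6 122.5
   -91.5 160.1
   177.7 123.5
   88.1 158.5
[[ 0.45892251 -0.02069163]
 [ 0.57447005 -0.02510222]] [ 0.51669628 -0.02289692]
```

>>> servo_tool --pt "3 0 -0.1" --pt "3 0 -0.1" --pt "3 -0.1 0" --pt "1.8 0 0" --pt "0.6 0 0" --turn '[0.5,0.5,0.3,0,0]'

```text
time_s: 22.62
eef_pos: [0.5143, -0.0578, 0.0116]
orientation: [[0.029, 0.999, -0.026], [-0.014, -0.025, -1.0], [-0.999, 0.029, 0.013]]
force: [0.5, 0.7, 0.5]
finger_gap: 0.339
```

```bash
python3 plan.py .514 -.0625 .010 -2 5; python3 wl.py w20
```

```text
t 22.62 pos [ 0.5143 -0.0578  0.0116] ya -1.4 gap 0.339 F [0.5 0.7 0.5] tilt 1.83
dist 0.005 turn 0.6
[[0.03, -0.0, 0.09], [0.03, -0.0, 0.09], [0.03, -0.0, 0.09], [0.03, -0.0, 0.09], [0.03, -0.0, 0.09]] [np.float64(0.11), np.float64(0.11), np.float64(0.11), np.float64(0.11), np.float64(0.11)]
```

View pics/w20.png

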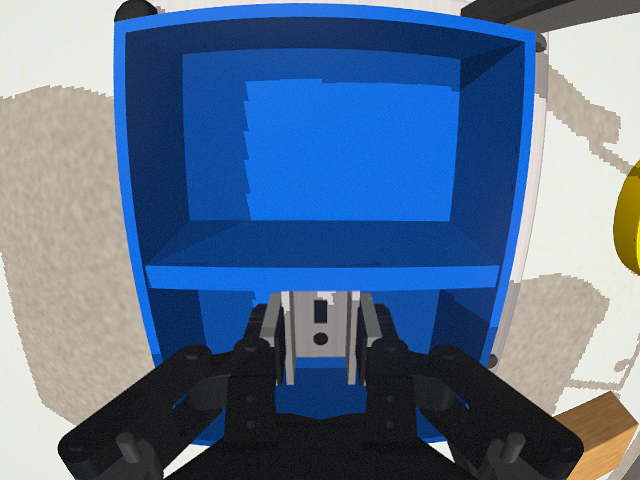

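>>> servo_tool --pt "0 0 0.2" --pt "0 0 0.2" --pt "0 0 0" --pt "0 0 0" --pt "-1 0 0" --turn '[0,0,0,0,0]' --claw 0

```text
time_s: 23.3
eef_pos: [0.5154, -0.0624, 0.0251]
orientation: [[0.033, 0.999, -0.026], [-0.015, -0.026, -1.0], [-0.999, 0.033, 0.014]]
force: [-0.2, -0.0, 0.1]
finger_gap: 0.496
```

>>> servo_tool --pt "-4 0 0" --pt "-5 0 0" --pt "-5 0 0" --pt "-2 0 4" --pt "0 0 6" --turn '[0,0,0,0,0]'

```text
time_s: 23.92
eef_pos: [0.508, -0.1589, 0.1968]
orientation: [[0.038, 0.999, -0.019], [-0.016, -0.019, -1.0], [-0.999, 0.038, 0.016]]
force: [0.7, -0.9, -0.5]
finger_gap: 0.501
```

```bash
python3 plan.py .59 -.35 .1 -43.5 10; python3 wl.py w21 scene
```

```text
t 23.93 pos [ 0.508  -0.1589  0.1968] ya -1.1 gap 0.501 F [ 0.7 -0.9 -0.5] tilt 2.38
dist 0.229 turn 42.4
[[0.97, 0.86, 1.9], [0.97, 0.99, 1.83], [0.97, 1.13, 1.75], [0.97, 1.25, 1.66], [0.97, 1.37, 1.56], [0.97, 1.48, 1.46], [0.97, 1.59, 1.34], [0.97, 1.68, 1.22], [0.97, 1.77, 1.09], [0.97, 1.84, 0.96]] [np.float64(4.24), np.float64(4.24), np.float64(4.24), np.float64(4.24), np.float64(4.24), np.float64(4.24), np.float64(4.24), np.float64(4.24), np.float64(4.24), np.float64(4.24)]
```

View pics/w21.png

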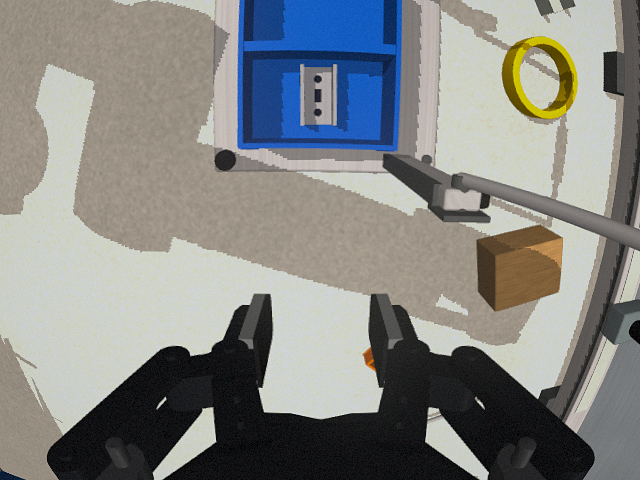

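View pics/w21_scene.png

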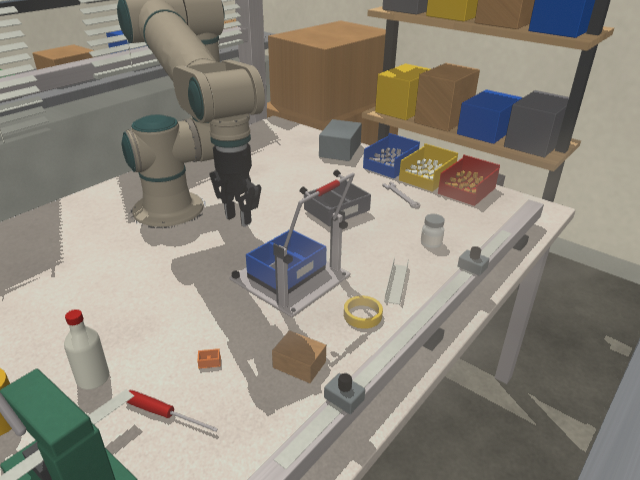

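```bash
python3 plan.py .413 .312 .2 76 10
```

```text
t 24.02 pos [ 0.5067 -0.163   0.1949] ya -1.5 gap 0.5 F [-0.6  0.3  0.6] tilt 2.23
dist 0.484 turn -77.5
[[-0.05, -1.06, -4.72], [-0.05, -0.42, -4.82], [-0.05, 0.24, -4.84], [-0.05, 0.89, -4.76], [-0.05, 1.52, -4.6], [-0.05, 2.13, -4.35], [-0.05, 2.7, -4.02], [-0.05, 3.21, -3.62], [-0.05, 3.67, -3.15], [-0.05, 4.06, -2.63]] [np.float64(-7.75), np.float64(-7.75), np.float64(-7.75), np.float64(-7.75), np.float64(-7.75), np.float64(-7.75), np.float64(-7.75), np.float64(-7.75), np.float64(-7.75), np.float64(-7.75)]
```

>>> servo_tool --pt "0 -1.1 -4.7" --pt "0 -0.4 -4.8" --pt "0 0.2 -4.8" --pt "0 0.9 -4.8" --pt "0 1.5 -4.6" --turn '[-7.7,-7.7,-7.7,-7.7,-7.7]' --claw -1

```text
time_s: 24.65
eef_pos: [0.4565, 0.0787, 0.1913]
orientation: [[0.037, 0.79, 0.611], [-0.016, 0.612, -0.791], [-0.999, 0.019, 0.036]]
force: [-0.4, -0.9, -1.1]
finger_gap: 1.0
```

```bash
python3 plan.py .413 .312 .2 76 5
```

```text
t 24.65 pos [0.4565 0.0787 0.1913] ya 37.8 gap 1.0 F [-0.4 -0.9 -1.1] tilt 2.32
dist 0.238 turn -38.2
[[-0.17, 2.17, -4.22], [-0.17, 2.71, -3.9], [-0.17, 3.21, -3.5], [-0.17, 3.64, -3.04], [-0.17, 4.02, -2.53]] [np.float64(-7.65), np.float64(-7.65), np.float64(-7.65), np.float64(-7.65), np.float64(-7.65)]
```

>>> servo_tool --pt "-0.1 2.2 -4.2" --pt "-0.1 2.7 -3.9" --pt "-0.1 3.2 -3.5" --pt "-0.1 3.6 -3.0" --pt "-0.1 4.0 -2.5" --turn '[-7.6,-7.6,-7.6,-7.6,-7.6]'

```text
time_s: 25.28
eef_pos: [0.4068, 0.3204, 0.1942]
orientation: [[0.04, 0.222, 0.974], [-0.014, 0.975, -0.222], [-0.999, -0.005, 0.042]]
force: [1.6, 0.1, 0.8]
finger_gap: 0.999
```

```bash
python3 plan.py .413 .312 .1 76 5; python3 wl.py w22
```

```text
t 25.27 pos [0.4068 0.3204 0.1942] ya 77.2 gap 0.999 F [1.6 0.1 0.8] tilt 2.43
dist 0.095 turn 1.2
[[1.88, -0.14, 0.16], [1.88, -0.14, 0.16], [1.88, -0.14, 0.16], [1.88, -0.14, 0.16], [1.88, -0.13, 0.16]] [np.float64(0.23), np.float64(0.23), np.float64(0.23), np.float64(0.23), np.float64(0.23)]
```

View pics/w22.png

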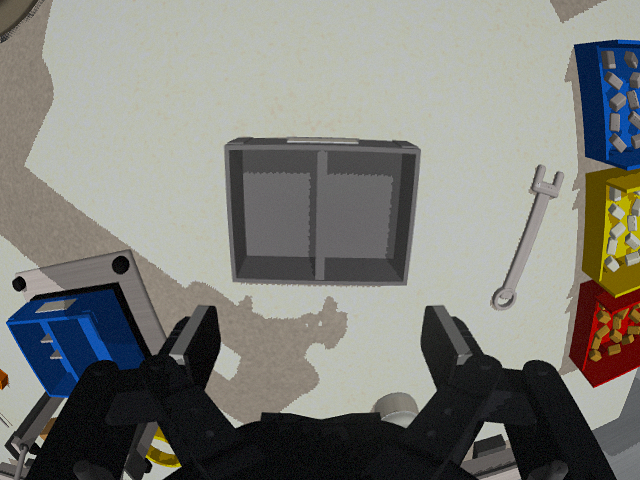

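```bash
python3 - <<'E'
from h import *
d=np.load("pics/w22.npz");c={"camera_matrix":d["K"]};P=d["P"]
W=np.array([wonz(c,P,u,v,.065) for u,v in [(225,145),(421,151),(407,285),(233,281)]])[:,:2];print(W,W.mean(0))
for i in range(4):
    e=W[(i+1)%4]-W[i];print("  ",round(float(np.degrees(np.arctan2(e[1],e[0]))),1),round(float(np.linalg.norm(e))*1000,1))
h=np.array([wonz(c,P,u,v,.063) for u,v in [(321,278),(322,153)]])[:,:2];print(h)
E
```

```text
[[0.3367383  0.25778033]
 [0.37651713 0.41141918]
 [0.49474592 0.38215848]
 [0.45574987 0.22789126]] [0.4159378  0.31981231]
   75.5 158.7
   -13.9 121.8
   -104.2 159.1
   165.9 122.7
[[0.47063437 0.30688243]
 [0.36226162 0.33231985]]
```

>>> servo_tool --pt "4 0 0" --pt "4 0 0" --pt "3.5 0 0" --pt "2.5 0 0" --pt "1 0 0" --turn '[1.2,0,0,0,0]'

```text
time_s: 25.95
eef_pos: [0.4089, 0.3279, 0.0434]
orientation: [[0.042, 0.228, 0.973], [-0.007, 0.974, -0.228], [-0.999, 0.002, 0.042]]
force: [0.2, 0.3, -0.1]
finger_gap: 0.994
```

```bash
python3 plan.py .416 .318 .002 75.9 5; python3 wl.py w23
```

```text
t 25.95 pos [0.4089 0.3279 0.0434] ya 76.8 gap 0.994 F [ 0.2  0.3 -0.1] tilt 2.43
dist 0.043 turn 0.9
[[0.83, -0.16, 0.18], [0.83, -0.16, 0.18], [0.83, -0.16, 0.18], [0.83, -0.16, 0.19], [0.83, -0.16, 0.19]] [np.float64(0.19), np.float64(0.19), np.float64(0.19), np.float64(0.19), np.float64(0.19)]
```

View pics/w23.png

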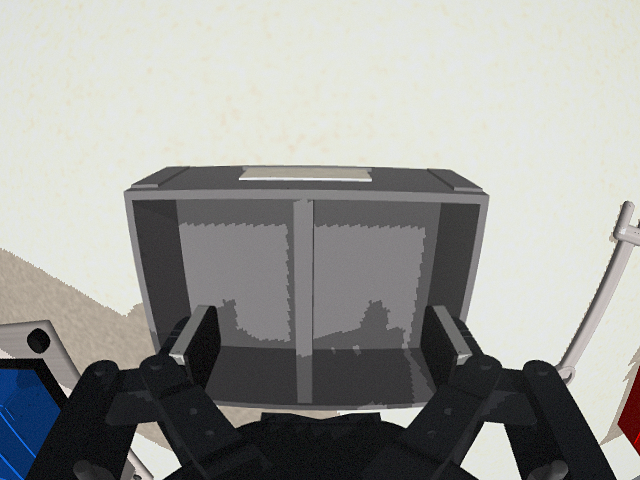

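>>> servo_tool --pt "0.5 -0.5 0.4" --pt "0.8 -0.3 0.3" --pt "1.2 0 0.1" --pt "1.2 0 0" --pt "0.4 0 0" --turn '[0.9,0,0,0,0]'

```text
time_s: 26.62
eef_pos: [0.4185, 0.3181, 0.0028]
orientation: [[0.045, 0.244, 0.969], [-0.005, 0.97, -0.244], [-0.999, 0.006, 0.045]]
force: [-0.2, 0.4, -0.3]
finger_gap: 1.0
```

```bash
python3 plan.py .416 .318 .002 75.9 5; python3 wl.py w24
```

```text
t 26.62 pos [0.4185 0.3181 0.0028] ya 75.9 gap 1.0 F [-0.2  0.4 -0.3] tilt 2.62
dist 0.003 turn -0.0
[[0.02, -0.01, -0.05], [0.02, -0.01, -0.05], [0.02, -0.01, -0.05], [0.02, -0.01, -0.05], [0.02, -0.01, -0.05]] [np.float64(-0.01), np.float64(-0.01), np.float64(-0.01), np.float64(-0.01), np.float64(-0.01)]
```

View pics/w24.png

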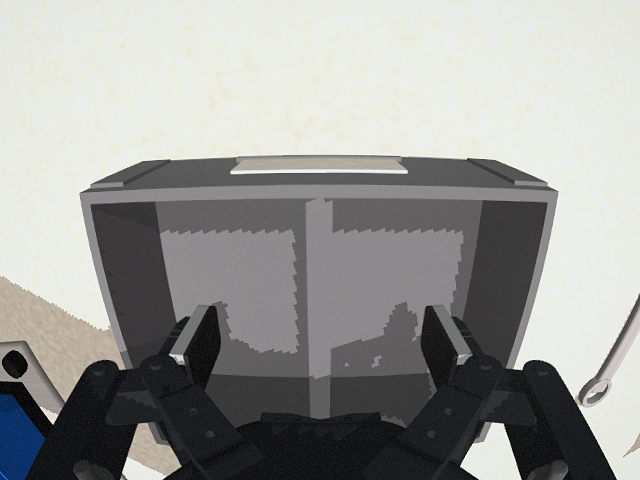

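Centred. Close.

>>> servo_tool --pt "0 0 0" --pt "0 0 0" --pt "0 0 0" --pt "0 0 0" --pt "0 0 0" --turn '[0,0,0,0,0]' --claw 1

```text
time_s: 27.3
eef_pos: [0.4188, 0.3186, 0.0037]
orientation: [[0.047, 0.244, 0.969], [-0.004, 0.97, -0.244], [-0.999, 0.007, 0.046]]
force: [0.5, -0.8, 1.1]
finger_gap: 0.081
```

```bash
python3 plan.py .416 .318 .16 75.9 5; python3 wl.py w25; python3 - <<'E'
import cv2
im=cv2.imread("pics/w25.png")[140:230,60:580];cv2.imwrite("pics/z9.png",cv2.resize(im,None,fx=1.5,fy=5,interpolation=cv2.INTER_CUBIC))
E
```

```text
t 27.3 pos [0.4188 0.3186 0.0037] ya 75.9 gap 0.081 F [ 0.5 -0.8  1.1] tilt 2.68
dist 0.156 turn -0.0
[[-3.13, -0.03, -0.05], [-3.13, -0.03, -0.05], [-3.13, -0.03, -0.05], [-3.13, -0.03, -0.05], [-3.13, -0.03, -0.05]] [np.float64(-0.0), np.float64(-0.0), np.float64(-0.0), np.float64(-0.0), np.float64(-0.0)]
```

View pics/z9.png

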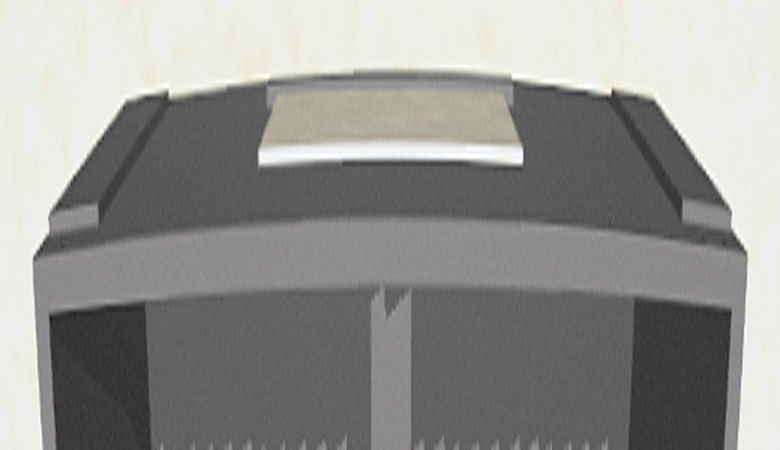

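```bash
python3 - <<'E'
from h import *
d=np.load("pics/w25.npz");c={"camera_matrix":d["K"]};P=d["P"]
s=manip.state();R=s["orientation"];p=s["eef_pos"]
W=np.array([wonz(c,P,u,v,.065) for u,v in [(82.5,191.3),(557.7,191.3)]])
e=W[1]-W[0];L=np.linalg.norm(e);print(np.degrees(np.arctan2(e[1],e[0])),L); m=(W[0]+W[1])/2
xh=np.array([e[1],-e[0],0])/L;ce=m+.062*xh;print("centre",ce,"minus tcp",ce[:2]-p[:2])
ty=np.array([.244,.97]);tz=np.array([.97,-.244]);print("tool y,z:",(ce[:2]-p[:2])@ty,(ce[:2]-p[:2])@tz)
E
```

```text
75.78800369500607 0.1577163317272123
centre [0.4162773  0.31998633 0.065     ] minus tcp [-0.00261293  0.00136925]
tool y,z: 0.0006906220491173059 -0.002868636933423416
```

>>> servo_tool --pt "-1 0 0" --pt "-2.5 0 0" --pt "-4 0 0" --pt "-4 0 0" --pt "-3 0 0" --turn '[0,0,0,0,0]'

```text
time_s: 27.98
eef_pos: [0.4092, 0.3177, 0.1494]
orientation: [[0.038, 0.244, 0.969], [-0.009, 0.97, -0.244], [-0.999, 0.0, 0.039]]
force: [1.0, 0.5, -3.9]
finger_gap: 0.085
```

```bash
python3 plan.py .475 -.023 .15 88 10; python3 wl.py w26
```

```text
t 27.98 pos [0.4092 0.3177 0.1494] ya 75.9 gap 0.085 F [ 1.   0.5 -3.9] tilt 2.23
dist 0.347 turn -12.1
[[-0.01, -3.14, 1.47], [-0.01, -3.17, 1.4], [-0.01, -3.2, 1.34], [-0.01, -3.23, 1.27], [-0.01, -3.26, 1.2], [-0.01, -3.28, 1.13], [-0.01, -3.3, 1.06], [-0.01, -3.33, 0.99], [-0.01, -3.35, 0.92], [-0.01, -3.36, 0.85]] [np.float64(-1.21), np.float64(-1.21), np.float64(-1.21), np.float64(-1.21), np.float64(-1.21), np.float64(-1.21), np.float64(-1.21), np.float64(-1.21), np.float64(-1.21), np.float64(-1.21)]
```

View pics/w26.png

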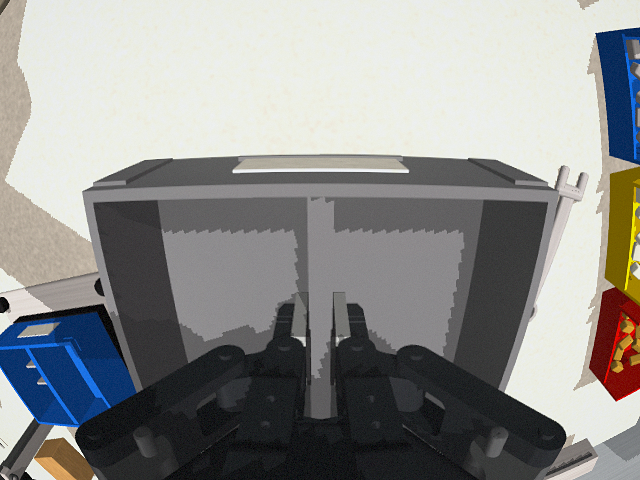

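>>> servo_tool --pt "0 -3.2 1.5" --pt "0 -4 1.8" --pt "0 -4 1.7" --pt "0 -4 1.5" --pt "0 -4 1.4" --turn '[-1.5,-1.5,-1.5,-1.5,-1.5]'

```text
time_s: 28.65
eef_pos: [0.4512, 0.1118, 0.1546]
orientation: [[0.042, 0.106, 0.994], [-0.004, 0.994, -0.106], [-0.999, 0.0, 0.042]]
force: [0.9, 0.3, -2.4]
finger_gap: 0.084
```

```bash
python3 plan.py .475 -.023 .15 88 5
```

```text
t 28.65 pos [0.4512 0.1118 0.1546] ya 83.9 gap 0.084 F [ 0.9  0.3 -2.4] tilt 2.42
dist 0.137 turn -4.1
[[0.09, -2.63, 0.76], [0.09, -2.64, 0.72], [0.09, -2.65, 0.68], [0.09, -2.66, 0.65], [0.09, -2.67, 0.61]] [np.float64(-0.81), np.float64(-0.81), np.float64(-0.81), np.float64(-0.81), np.float64(-0.81)]
```

>>> servo_tool --pt "0 -3.4 0.9" --pt "0 -3.6 0.9" --pt "0 -3.2 0.8" --pt "0 -1.6 0.6" --pt "0 -0.2 0.6" --turn '[-1.2,-1.2,-1.0,-0.7,0]'

```text
time_s: 29.28
eef_pos: [0.4782, -0.0168, 0.1523]
orientation: [[0.037, 0.036, 0.999], [-0.004, 0.999, -0.036], [-0.999, -0.002, 0.037]]
force: [-0.4, -0.0, -2.7]
finger_gap: 0.085
```

```bash
python3 plan.py .5184 -.0233 .115 88 5;python3 wl.py w27
```

```text
t 29.27 pos [ 0.4782 -0.0168  0.1523] ya 87.9 gap 0.085 F [-0.4 -0.  -2.7] tilt 2.15
dist 0.055 turn -0.1
[[0.75, -0.1, 0.81], [0.75, -0.1, 0.81], [0.75, -0.1, 0.81], [0.75, -0.1, 0.81], [0.75, -0.1, 0.81]] [np.float64(-0.02), np.float64(-0.02), np.float64(-0.02), np.float64(-0.02), np.float64(-0.02)]
```

View pics/w27.png

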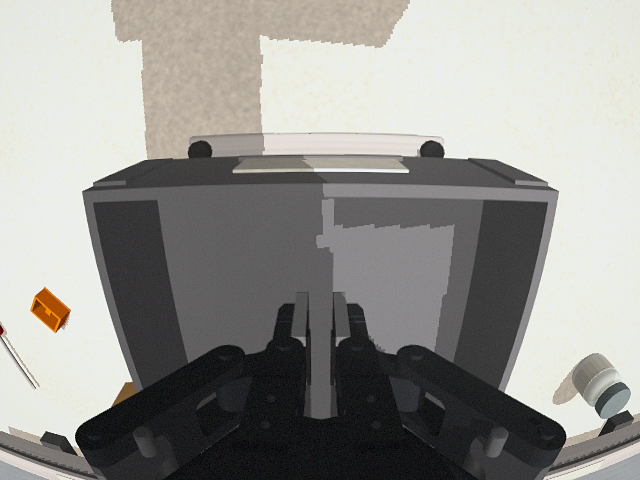

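>>> servo_tool --pt "0 -0.5 0.5" --pt "0.3 -0.1 1.0" --pt "0.8 0 1.2" --pt "1 0 1.0" --pt "1 0 0.2" --turn '[0,0,0,0,0]'

```text
time_s: 29.95
eef_pos: [0.5216, -0.0218, 0.1212]
orientation: [[0.039, 0.033, 0.999], [-0.003, 0.999, -0.033], [-0.999, -0.002, 0.039]]
force: [-0.7, -0.5, -2.3]
finger_gap: 0.086
```

```bash
python3 plan.py .5184 -.0233 .085 88 5;python3 wl.py w28 scene
```

```text
t 29.95 pos [ 0.5216 -0.0218  0.1212] ya 88.1 gap 0.086 F [-0.7 -0.5 -2.3] tilt 2.22
dist 0.036 turn 0.1
[[0.72, -0.03, -0.06], [0.72, -0.03, -0.06], [0.72, -0.03, -0.06], [0.72, -0.03, -0.06], [0.72, -0.03, -0.06]] [np.float64(0.02), np.float64(0.02), np.float64(0.02), np.float64(0.02), np.float64(0.02)]
```

View pics/w28.png

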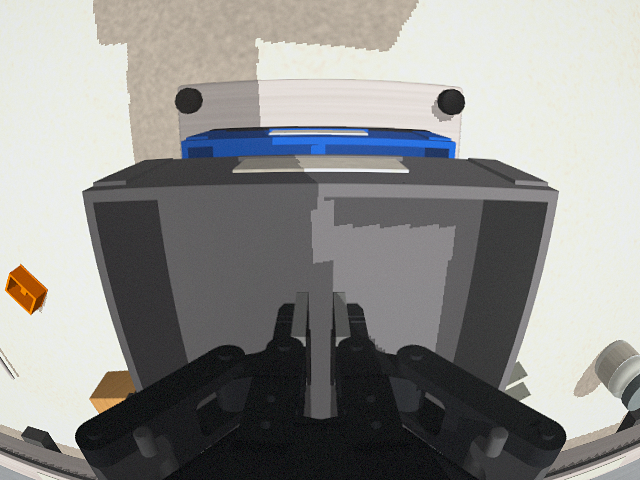

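View pics/w28_scene.png

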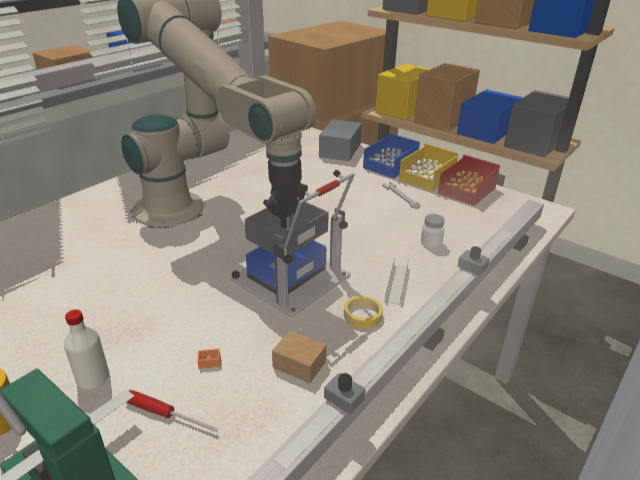

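```bash
python3 - <<'E'
import cv2
im=cv2.imread("pics/w28.png")[110:210,70:570];cv2.imwrite("pics/z10.png",cv2.convertScaleAbs(cv2.resize(im,None,fx=1.6,fy=5,interpolation=cv2.INTER_CUBIC),alpha=1.3))
E
```

```text
(no output)
```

View pics/z10.png

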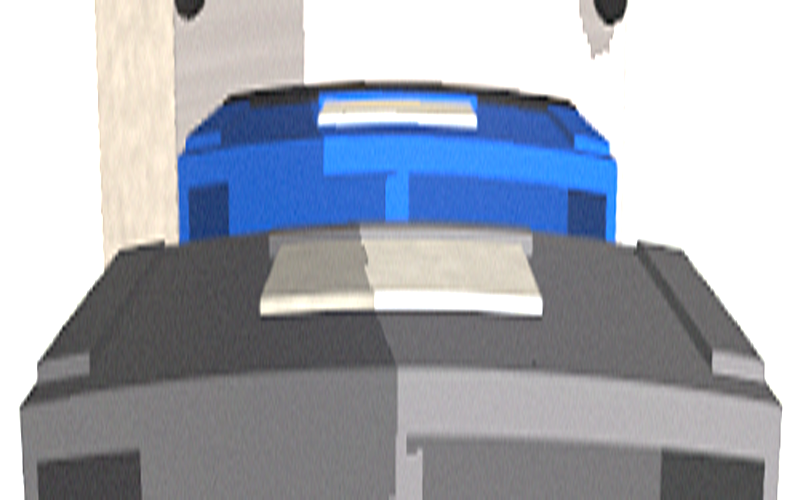

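```bash
cat > two.py <<'E'
import sys
from h import *
def run(n,blue,grey,zg,sgn=1):
  d=np.load(f"pics/{n}.npz");c={"camera_matrix":d["K"]};P=d["P"];r=[]
  for pr,z in ((blue,.080),(grey,zg)):
    W=np.array([wonz(c,P,u,v,z) for u,v in pr]);e=W[1]-W[0];L=np.linalg.norm(e);m=(W[0]+W[1])/2
    xh=np.array([e[1],-e[0],0])/L;ce=m+.062*xh;r.append(ce);print(np.round(ce,4),"ang",round(np.degrees(np.arctan2(e[1],e[0])),2),"L",round(L,4))
  print("grey-blue",np.round(r[1]-r[0],4))
E
python3 -c "
from two import *
run('w28',[(182.5,141.4),(454.4,142)],[(83.75,191.6),(558,191.6)],.1825)"
```

```text
[ 0.5159 -0.0223  0.08  ] ang 87.95 L 0.1573
[ 0.5197 -0.0207  0.1825] ang 88.15 L 0.1581
grey-blue [0.0038 0.0016 0.1025]
```

>>> servo_tool --pt "0.8 -0.15 -0.3" --pt "1 0 -0.2" --pt "1 0 0" --pt "0.5 0 0" --pt "0 0 0" --turn '[0,0,0,0,0]'

```text
time_s: 30.68
eef_pos: [0.5155, -0.0234, 0.0848]
orientation: [[0.036, 0.033, 0.999], [-0.003, 0.999, -0.033], [-0.999, -0.001, 0.036]]
force: [-0.1, 0.2, -2.6]
finger_gap: 0.08
```

```bash
python3 plan.py .5180 -.0233 .0747 88 5;python3 wl.py w29; python3 - <<'E'
import cv2
im=cv2.imread("pics/w29.png")[110:210,70:570];cv2.imwrite("pics/z11.png",cv2.convertScaleAbs(cv2.resize(im,None,fx=1.6,fy=5,interpolation=cv2.INTER_CUBIC),alpha=1.3))
E
```

```text
t 30.68 pos [ 0.5155 -0.0234  0.0848] ya 88.1 gap 0.08 F [-0.1  0.2 -2.6] tilt 2.05
dist 0.01 turn 0.1
[[0.2, 0.0, 0.05], [0.2, 0.0, 0.05], [0.2, 0.0, 0.05], [0.2, 0.0, 0.05], [0.2, 0.0, 0.05]] [np.float64(0.02), np.float64(0.02), np.float64(0.02), np.float64(0.02), np.float64(0.02)]
```

View pics/z11.png

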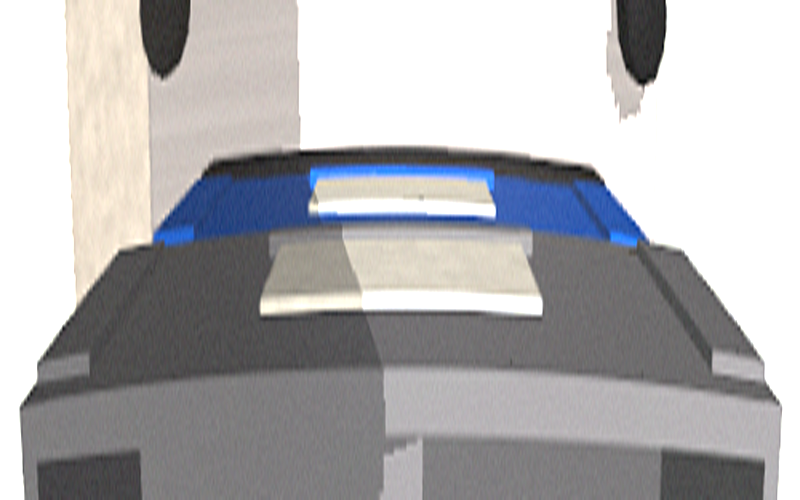

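>>> servo_tool --pt "0 0 0.25" --pt "0.3 0 0" --pt "0.4 0 0" --pt "0.4 0 0" --pt "0.2 0 0" --turn '[0,0,0,0,0]'

```text
time_s: 31.35
eef_pos: [0.5199, -0.0236, 0.0748]
orientation: [[0.039, 0.033, 0.999], [-0.003, 0.999, -0.033], [-0.999, -0.002, 0.039]]
force: [-13.6, 0.7, 20.7]
finger_gap: 0.086
```

```bash
python3 plan.py .5180 -.0233 .0747 88 5;python3 wl.py w30 scene; python3 - <<'E'
import cv2
im=cv2.imread("pics/w30.png")[110:210,70:570];cv2.imwrite("pics/z12.png",cv2.convertScaleAbs(cv2.resize(im,None,fx=1.6,fy=5,interpolation=cv2.INTER_CUBIC),alpha=1.3))
im=cv2.imread("pics/w30_scene.png")[180:320,220:370];cv2.imwrite("pics/z13.png",cv2.resize(im,None,fx=4,fy=4,interpolation=cv2.INTER_CUBIC))
E
```

```text
t 31.35 pos [ 0.5199 -0.0236  0.0748] ya 88.1 gap 0.086 F [-13.6   0.7  20.7] tilt 2.24
dist 0.002 turn 0.1
[[0.0, 0.01, -0.04], [0.0, 0.0, -0.04], [0.0, 0.0, -0.04], [0.0, 0.0, -0.04], [0.0, 0.0, -0.04]] [np.float64(0.02), np.float64(0.02), np.float64(0.02), np.float64(0.02), np.float64(0.02)]
```

View pics/z12.png

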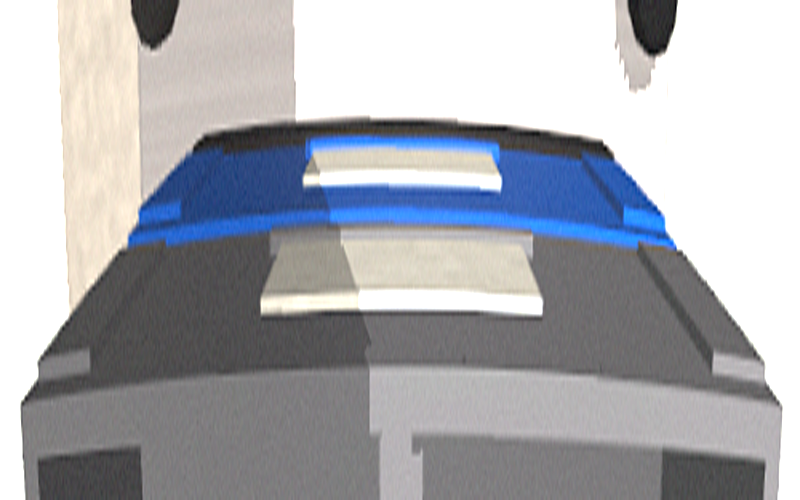

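View pics/z13.png

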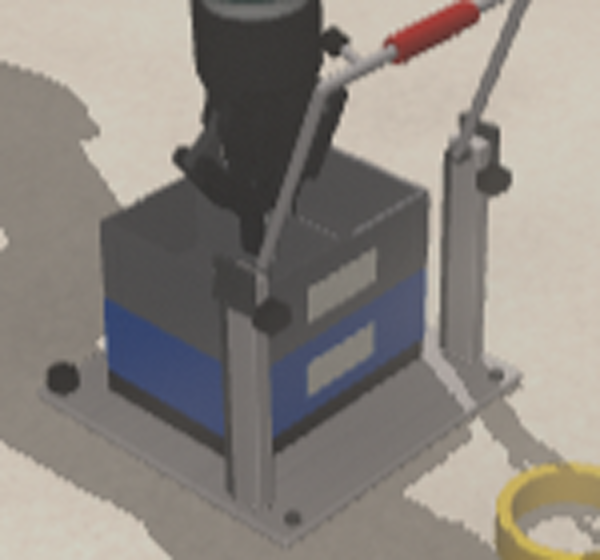

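>>> servo_tool --pt "0 0 -0.15" --pt "0 0 0" --pt "0 0 0" --pt "0 0 0" --pt "0 0 0" --turn '[0,0,0,0,0]'

```text
time_s: 32.08
eef_pos: [0.5186, -0.0236, 0.0749]
orientation: [[0.04, 0.033, 0.999], [-0.003, 0.999, -0.033], [-0.999, -0.002, 0.04]]
force: [-0.9, -0.6, -0.8]
finger_gap: 0.081
```

>>> servo_tool --pt "0 0 0" --pt "0 0 0" --pt "0 0 0" --pt "-1.5 0 0" --pt "-3 0 0" --turn '[0,0,0,0,0]' --claw -1

```text
time_s: 32.7
eef_pos: [0.516, -0.0234, 0.1202]
orientation: [[0.037, 0.033, 0.999], [-0.003, 0.999, -0.033], [-0.999, -0.002, 0.037]]
force: [0.7, -0.4, 0.3]
finger_gap: 0.997
```

>>> servo_tool --pt "-4 0 0" --pt "-4 0 0" --pt "-1 0 -5" --pt "0 -2 -5" --pt "0 -4 -4" --turn '[0,0,0,0,0]'

```text
time_s: 33.33
eef_pos: [0.3702, -0.0782, 0.2155]
orientation: [[0.048, 0.028, 0.998], [-0.005, 1.0, -0.028], [-0.999, -0.003, 0.048]]
force: [1.1, -1.5, 1.5]
finger_gap: 0.998
```

```bash
python3 plan.py .585 -.30 .2 136.5 10;python3 wl.py w31 scene,top; python3 - <<'E'
import cv2
im=cv2.imread("pics/w31_scene.png")[180:320,220:370];cv2.imwrite("pics/z14.png",cv2.resize(im,None,fx=4,fy=4,interpolation=cv2.INTER_CUBIC))
E
```

```text
t 33.33 pos [ 0.3702 -0.0782  0.2155] ya 88.4 gap 0.998 F [ 1.1 -1.5  1.5] tilt 2.76
dist 0.309 turn -48.1
[[0.16, -2.16, 2.21], [0.16, -2.33, 2.02], [0.16, -2.5, 1.82], [0.16, -2.64, 1.6], [0.16, -2.76, 1.38], [0.16, -2.87, 1.14], [0.16, -2.96, 0.89], [0.16, -3.02, 0.64], [0.16, -3.06, 0.39], [0.16, -3.09, 0.13]] [np.float64(-4.81), np.float64(-4.81), np.float64(-4.81), np.float64(-4.81), np.float64(-4.81), np.float64(-4.81), np.float64(-4.81), np.float64(-4.81), np.float64(-4.81), np.float64(-4.81)]
```

View pics/z14.png

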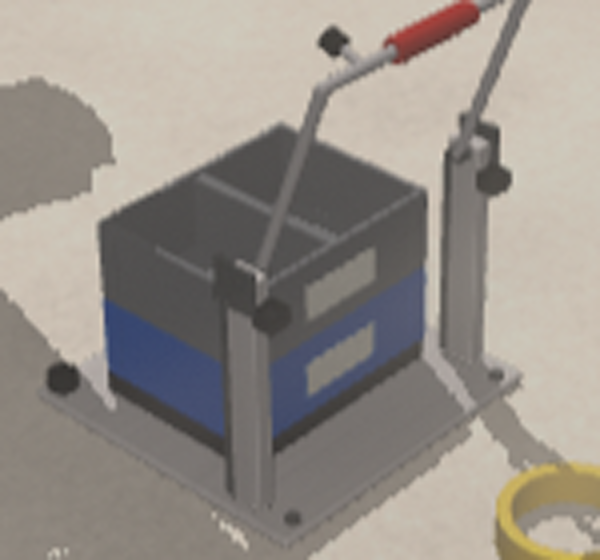

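View pics/w31.png

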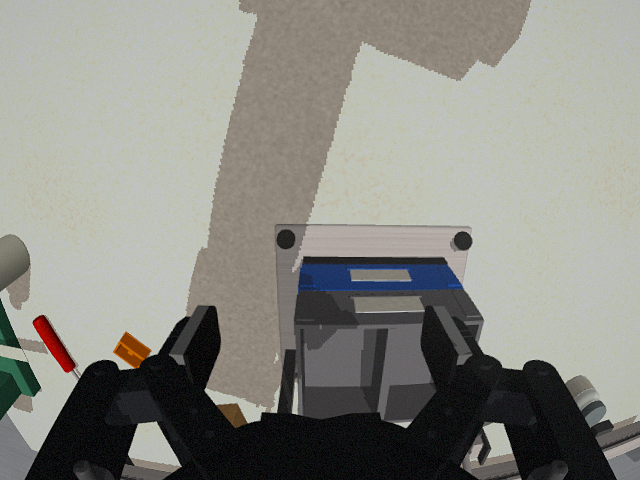

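View pics/w31_top.png

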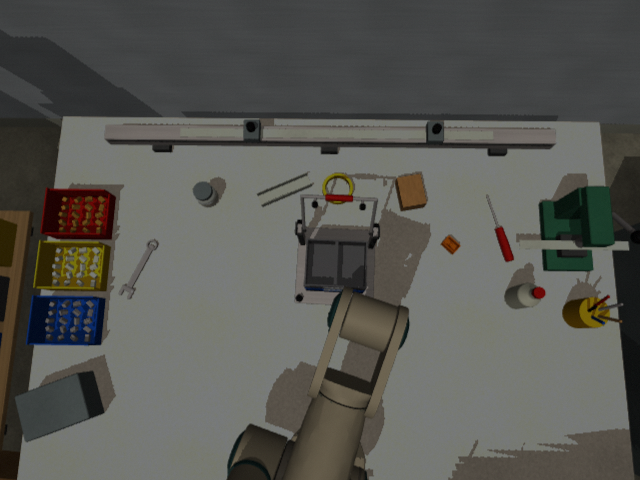

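```bash
python3 plan.py .575 -.335 .16 -43.5 13
```

```text
t 33.48 pos [ 0.3707 -0.0795  0.2158] ya 88.0 gap 1.001 F [0.3 1.1 0.4] tilt 2.81
dist 0.332 turn 131.5
[[0.43, -1.91, 1.64], [0.43, -1.59, 1.95], [0.43, -1.22, 2.2], [0.43, -0.82, 2.38], [0.43, -0.39, 2.49], [0.43, 0.05, 2.52], [0.43, 0.49, 2.47], [0.43, 0.92, 2.34], [0.43, 1.32, 2.14], [0.43, 1.67, 1.88], [0.43, 1.98, 1.56], [0.43, 2.22, 1.18], [0.43, 2.39, 0.78]] [np.float64(10.12), np.float64(10.12), np.float64(10.12), np.float64(10.12), np.float64(10.12), np.float64(10.12), np.float64(10.12), np.float64(10.12), np.float64(10.12), np.float64(10.12), np.float64(10.12), np.float64(10.12), np.float64(10.12)]
```

>>> servo_tool --pt "0.3 -1.9 1.6" --pt "0.3 -1.6 1.95" --pt "0.3 -1.2 2.2" --pt "0.3 -0.8 2.4" --pt "0.3 -0.4 2.5" --turn '[10.2,10.2,10.2,10.2,10.2]'

```text
time_s: 34.1
eef_pos: [0.4552, -0.178, 0.2093]
orientation: [[0.056, 0.811, 0.583], [-0.006, 0.584, -0.812], [-0.998, 0.042, 0.037]]
force: [-1.3, 1.2, -0.5]
finger_gap: 0.999
```

>>> servo_tool --pt "0.4 0.05 2.5" --pt "0.4 0.5 2.5" --pt "0.4 0.9 2.3" --pt "0.4 1.3 2.1" --pt "0.4 1.7 1.9" --turn '[10.2,10.2,10.2,10.2,10.2]'

```text
time_s: 34.72
eef_pos: [0.5388, -0.2787, 0.1946]
orientation: [[0.058, 0.956, -0.287], [-0.004, -0.287, -0.958], [-0.998, 0.057, -0.013]]
force: [-0.1, -0.6, 0.7]
finger_gap: 1.001
```

```bash
python3 plan.py .575 -.335 .16 -43.5 5
```

```text
t 34.73 pos [ 0.5388 -0.2787  0.1946] ya -16.7 gap 1.001 F [-0.1 -0.6  0.7] tilt 3.33
dist 0.075 turn 26.8
[[0.69, 1.02, 0.87], [0.69, 1.09, 0.77], [0.69, 1.16, 0.67], [0.69, 1.22, 0.55], [0.69, 1.26, 0.44]] [np.float64(5.36), np.float64(5.36), np.float64(5.36), np.float64(5.36), np.float64(5.36)]
```

>>> servo_tool --pt "0.5 1.0 0.9" --pt "0.5 1.1 0.8" --pt "0.6 1.1 0.7" --pt "0.6 1.2 0.6" --pt "0.5 1.0 0.4" --turn '[5.4,5.4,5.4,5.4,5.4]'

```text
time_s: 35.35
eef_pos: [0.5808, -0.3322, 0.1679]
orientation: [[0.058, 0.714, -0.698], [-0.002, -0.699, -0.715], [-0.998, 0.043, -0.039]]
force: [-0.4, -0.4, 0.3]
finger_gap: 0.998
```

```bash
python3 plan.py .575 -.335 .16 -43.5 5;python3 wl.py w32
```

```text
t 35.35 pos [ 0.5808 -0.3322  0.1679] ya -44.4 gap 0.998 F [-0.4 -0.4  0.3] tilt 3.34
dist 0.01 turn -0.9
[[0.16, -0.04, 0.12], [0.16, -0.04, 0.12], [0.16, -0.04, 0.12], [0.16, -0.04, 0.12], [0.16, -0.04, 0.12]] [np.float64(-0.18), np.float64(-0.18), np.float64(-0.18), np.float64(-0.18), np.float64(-0.18)]
```

View pics/w32.png

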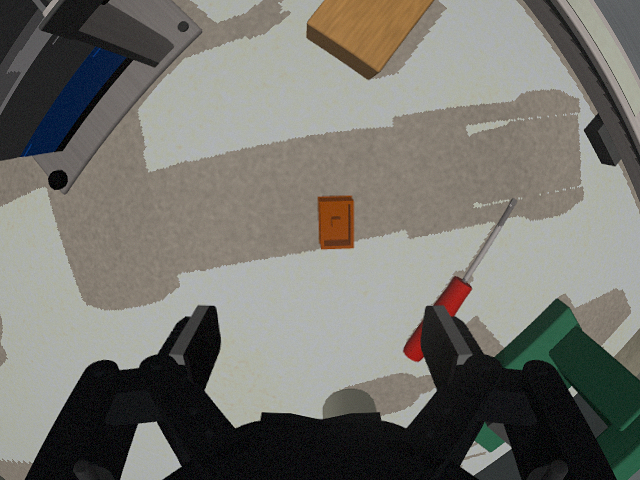

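```bash
python3 - <<'E'
from h import *
d=np.load("pics/w32.npz");c={"camera_matrix":d["K"]};P=d["P"]
W=np.array([wonz(c,P,u,v,.022) for u,v in [(320,197),(353,197),(352,248),(320,248)]])[:,:2];print("cap",W,W.mean(0))
for i in range(4):
    e=W[(i+1)%4]-W[i];print("  ",round(float(np.degrees(np.arctan2(e[1],e[0]))),1),round(float(np.linalg.norm(e))*1000,1))
print("sd",[np.round(wonz(c,P,u,v,.015)[:2],3) for u,v in [(514,200),(461,283),(412,353)]])
t=optics.capture("top")
print("cap top bottle",onz(t,538,293,.17)[:2],"body base",onz(t,520,296,.05)[:2], "sd", onz(t,498,235,.02)[:2],onz(t,508,256,.02)[:2])
s=manip.state();R=s["orientation"]
for q in ([.42,-.5],):print(R.T@(np.array([*onz(t,538,293,.17)[:2],.17])-s["eef_pos"]))
for u,v in [(461,283),(412,353),(514,200)]:
  print("sd tool",R.T@(wonz(c,P,u,v,.015)-s["eef_pos"]))
E
```

```text
cap [[ 0.59858616 -0.32285374]
 [ 0.61910254 -0.34314411]
 [ 0.58644721 -0.37668236]
 [ 0.56602631 -0.35606537]] [ 0.59254055 -0.34968639]
   -44.7 28.9
   -134.2 46.8
   134.7 29.0
   45.6 46.5
sd [array([ 0.736, -0.461]), array([ 0.639, -0.487]), array([ 0.551, -0.514])]
cap top bottle [ 0.43894469 -0.52700739] body base [ 0.44099713 -0.52715596] sd [ 0.61654878 -0.48646135] [ 0.55611222 -0.51150774]
[-0.01075935  0.03492352  0.23784473]
sd tool [0.15537387 0.14411412 0.0758879 ]
sd tool [0.15035098 0.09940259 0.15678223]
sd tool [ 0.16086792  0.19470464 -0.01078325]
```

```bash
cat > pt.py <<'E'
import sys
from h import *
s=manip.state();R=s["orientation"];t=np.array(list(map(float,sys.argv[1:4])))
print("t",round(s["time_s"],2),"pos",np.round(s["eef_pos"],4),"gap",round(s["finger_gap"],3),"F",np.round(s["force"],1),"tx",np.round(R[:,0],3),"ya",round(np.degrees(np.arctan2(R[1,1],R[0,1])),1))
print("tool shift cm",np.round(R.T@(t-s["eef_pos"])*100,2))
E
python3 pt.py .5946 -.3497 -.019
```

```text
t 35.45 pos [ 0.5803 -0.3323  0.167 ] gap 1.001 F [-0.8 -0.2 -0.1] tx [ 0.057 -0.001 -0.998] ya -44.3
tool shift cm [18.66  1.46  0.97]
```

>>> servo_tool --pt "3 0.4 0.3" --pt "4 0.4 0.3" --pt "4 0.4 0.2" --pt "2 0.2 0.1" --pt "0 0 0" --turn '[0,0,0,0,0]'

```text
time_s: 36.08
eef_pos: [0.5964, -0.3458, 0.0372]
orientation: [[0.061, 0.724, -0.687], [-0.003, -0.688, -0.726], [-0.998, 0.046, -0.04]]
force: [-0.3, 1.4, -0.1]
finger_gap: 0.998
```

```bash
python3 pt.py .5946 -.3497 -.019;python3 wl.py w33
```

```text
t 36.08 pos [ 0.5964 -0.3458  0.0372] gap 0.998 F [-0.3  1.4 -0.1] tx [ 0.061 -0.003 -0.998] ya -43.5
tool shift cm [ 5.6  -0.12  0.63]
```

View pics/w33.png

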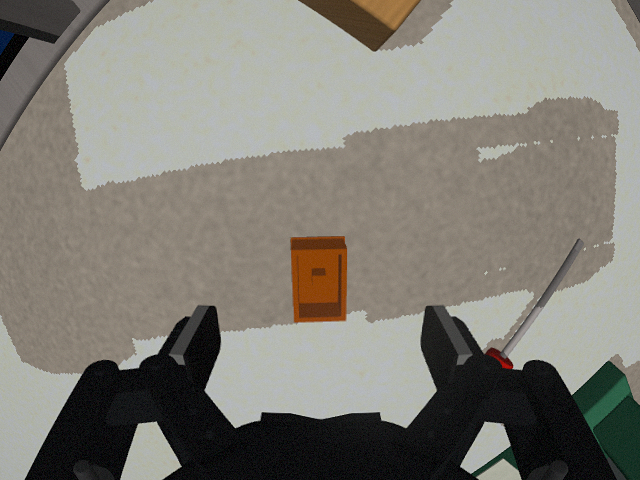

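>>> servo_tool --pt "1.5 -0.1 0.3" --pt "1.8 0 0.2" --pt "1.5 0 0.1" --pt "0.8 0 0" --pt "0 0 0" --turn '[1,0,0,0,0]'

```text
time_s: 36.75
eef_pos: [0.597, -0.3512, -0.0176]
orientation: [[0.068, 0.711, -0.699], [-0.007, -0.701, -0.713], [-0.998, 0.053, -0.043]]
force: [0.6, -1.1, 0.5]
finger_gap: 1.0
```

```bash
python3 pt.py .5946 -.3497 -.019;python3 wl.py w34
```

```text
t 36.75 pos [ 0.597  -0.3512 -0.0176] gap 1.0 F [ 0.6 -1.1  0.5] tx [ 0.068 -0.007 -0.998] ya -44.6
tool shift cm [ 0.12 -0.28  0.07]
```

View pics/w34.png

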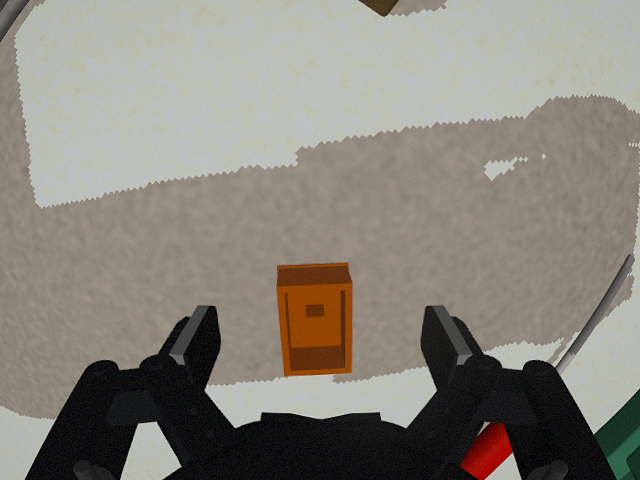

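>>> servo_tool --pt "0.1 -0.25 0" --pt "0 0 0" --pt "0 0 0" --pt "0 0 0" --pt "0 0 0" --turn '[0,0,0,0,0]' --claw 1

```text
time_s: 37.42
eef_pos: [0.5966, -0.3501, -0.0157]
orientation: [[0.071, 0.711, -0.699], [-0.009, -0.7, -0.714], [-0.997, 0.057, -0.043]]
force: [-0.2, -0.4, -0.3]
finger_gap: 0.33
```

>>> servo_tool --pt "0 0 0" --pt "-2 0 0" --pt "-6 0 0" --pt "-6 0 0" --pt "-6 0 0" --turn '[0,0,0,0,0]'

```text
time_s: 38.05
eef_pos: [0.5796, -0.3467, 0.1856]
orientation: [[0.062, 0.712, -0.699], [-0.003, -0.701, -0.713], [-0.998, 0.047, -0.041]]
force: [1.0, -0.3, -0.2]
finger_gap: 0.336
```

```bash
python3 plan.py .50 -.22 .22 -20 5;python3 wl.py w35
```

```text
t 38.05 pos [ 0.5796 -0.3467  0.1856] ya -44.5 gap 0.336 F [ 1.  -0.3 -0.2] tilt 3.58
dist 0.153 turn -24.5
[[-0.69, -2.91, -0.69], [-0.69, -2.84, -0.94], [-0.69, -2.75, -1.18], [-0.69, -2.64, -1.41], [-0.69, -2.51, -1.63]] [np.float64(-4.91), np.float64(-4.91), np.float64(-4.91), np.float64(-4.91), np.float64(-4.91)]
```

View pics/w35.png

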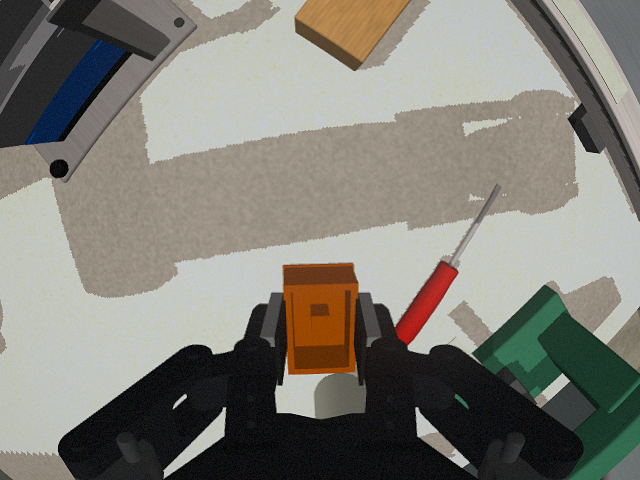

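>>> servo_tool --pt "-0.7 -2.9 -0.7" --pt "-0.7 -2.85 -0.9" --pt "-0.7 -2.8 -1.2" --pt "-0.7 -2.6 -1.4" --pt "-0.5 -2.4 -1.6" --turn '[-4.9,-4.9,-4.9,-4.9,-4.9]'

```text
time_s: 38.72
eef_pos: [0.4984, -0.2208, 0.2332]
orientation: [[0.088, 0.94, -0.33], [-0.02, -0.33, -0.944], [-0.996, 0.09, -0.01]]
force: [0.8, 0.3, -0.6]
finger_gap: 0.33
```

```bash
python3 plan.py .512 -.0625 .17 -2 5
```

```text
t 38.73 pos [ 0.4984 -0.2208  0.2332] ya -19.3 gap 0.33 F [ 0.8  0.3 -0.6] tilt 5.19
dist 0.171 turn -17.3
[[1.26, -0.79, -3.08], [1.26, -0.61, -3.12], [1.26, -0.42, -3.15], [1.26, -0.22, -3.17], [1.26, -0.03, -3.18]] [np.float64(-3.47), np.float64(-3.47), np.float64(-3.47), np.float64(-3.47), np.float64(-3.47)]
```

>>> servo_tool --pt "0 -0.8 -3.1" --pt "0 -0.6 -3.2" --pt "0 -0.4 -3.2" --pt "1 -0.3 -3.2" --pt "2 -0.1 -2.5" --turn '[-3.5,-3.5,-3.5,-3.5,-3.5]'

```text
time_s: 39.35
eef_pos: [0.5126, -0.0637, 0.2104]
orientation: [[0.103, 0.994, -0.024], [-0.025, -0.022, -0.999], [-0.994, 0.104, 0.023]]
force: [-0.2, 0.3, -0.8]
finger_gap: 0.329
```

```bash
python3 pt.py .512 -.0625 .08;python3 wl.py w36 scene
```

```text
t 39.35 pos [ 0.5126 -0.0637  0.2104] gap 0.329 F [-0.2  0.3 -0.8] tx [ 0.103 -0.025 -0.994] ya -1.2
tool shift cm [12.96 -1.42 -0.42]
```

View pics/w36.png

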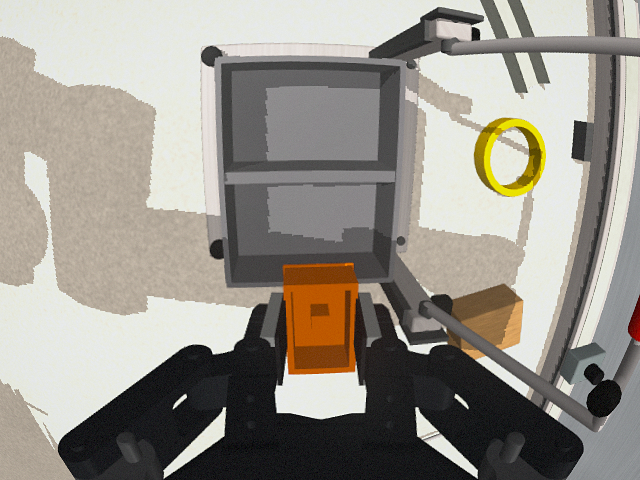

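View pics/w36_scene.png

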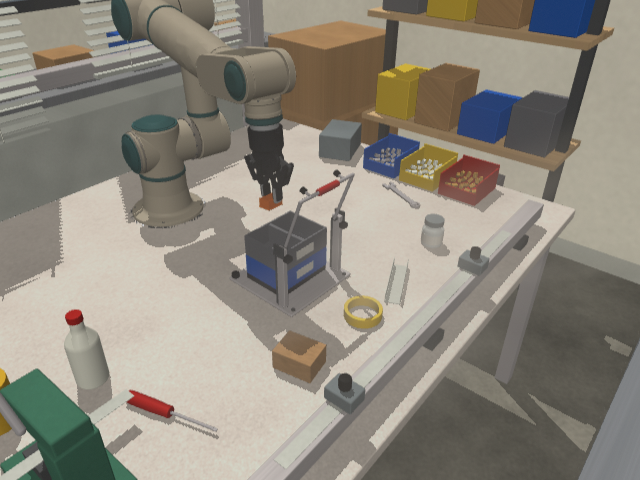

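>>> servo_tool --pt "2.5 -0.3 -0.1" --pt "3 -0.3 -0.1" --pt "3 -0.3 -0.1" --pt "2.5 -0.1 0" --pt "1 0 0" --turn '[0,0,0,0,0]'

```text
time_s: 40.08
eef_pos: [0.5161, -0.0667, 0.0927]
orientation: [[0.109, 0.994, -0.03], [-0.028, -0.027, -0.999], [-0.994, 0.11, 0.024]]
force: [1.1, -0.3, -0.6]
finger_gap: 0.331
```

```bash
python3 pt.py .516 -.0625 .08;python3 wl.py w37
```

```text
t 40.08 pos [ 0.5161 -0.0667  0.0927] gap 0.331 F [ 1.1 -0.3 -0.6] tx [ 0.109 -0.028 -0.994] ya -1.6
tool shift cm [ 1.25 -0.17 -0.45]
```

View pics/w37.png

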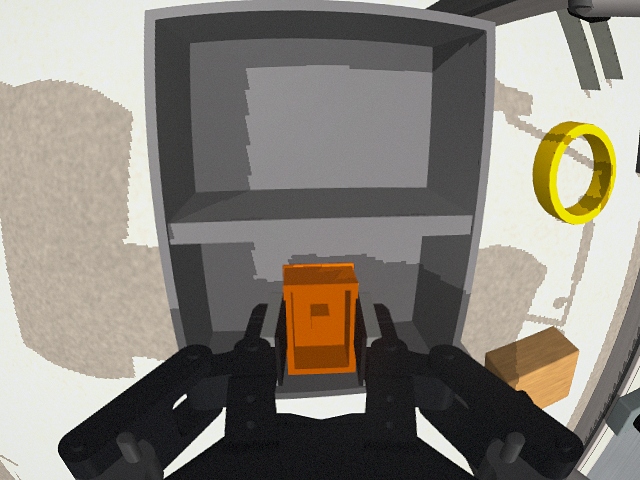

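>>> servo_tool --pt "0 -0.1 -0.4" --pt "0.8 -0.1 0" --pt "0.6 0 0" --pt "0 0 0" --pt "0 0 0" --turn '[0,0,0,0,0]'

```text
time_s: 40.75
eef_pos: [0.5175, -0.0635, 0.0808]
orientation: [[0.114, 0.993, -0.031], [-0.029, -0.028, -0.999], [-0.993, 0.115, 0.025]]
force: [0.2, 0.9, 0.0]
finger_gap: 0.328
```

>>> servo_tool --pt "0 0 0" --pt "0 0 0" --pt "0 0 0" --pt "-1 0 0" --pt "-3 0 0" --turn '[0,0,0,0,0]' --claw 0

```text
time_s: 41.38
eef_pos: [0.5117, -0.0621, 0.1202]
orientation: [[0.11, 0.993, -0.031], [-0.028, -0.028, -0.999], [-0.994, 0.111, 0.025]]
force: [0.4, -0.7, 0.7]
finger_gap: 0.504
```

>>> servo_tool --pt "-4 0 0" --pt "-4 0 0" --pt "-2 -3 0" --pt "0 -5 0" --pt "0 -5 0" --turn '[0,0,0,0,0]'

```text
time_s: 42.0
eef_pos: [0.3703, -0.0556, 0.2145]
orientation: [[0.119, 0.992, -0.03], [-0.03, -0.027, -0.999], [-0.992, 0.12, 0.027]]
force: [-0.3, -0.3, 0.9]
finger_gap: 0.497
```

```bash
python3 pt.py .516 -.0625 .08;python3 wl.py w38 scene,top;python3 - <<'E'
import cv2
a=cv2.imread("pics/w38_scene.png")[180:320,220:370];b=cv2.imread("pics/w38_top.png")[180:330,260:410]
cv2.imwrite("pics/z15.png",cv2.hconcat([cv2.resize(a,(400,400),interpolation=cv2.INTER_CUBIC),cv2.resize(b,(400,400),interpolation=cv2.INTER_CUBIC)]))
E
```

```text
t 42.0 pos [ 0.3703 -0.0556  0.2145] gap 0.497 F [-0.3 -0.3  0.9] tx [ 0.119 -0.03  -0.992] ya -1.6
tool shift cm [15.11 12.86 -0.11]
```

View pics/w38.png

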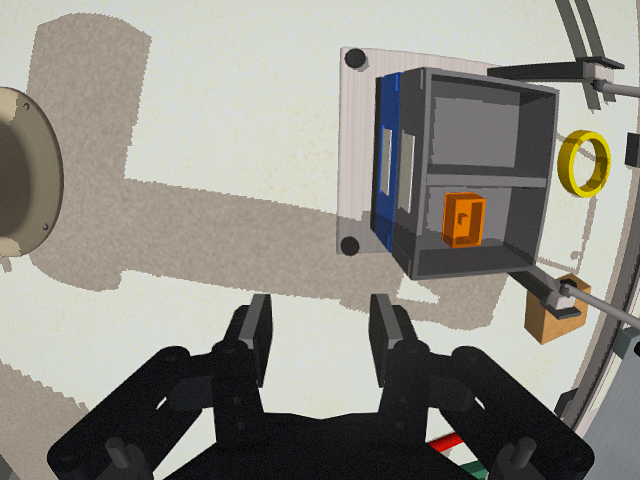

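View pics/z15.png

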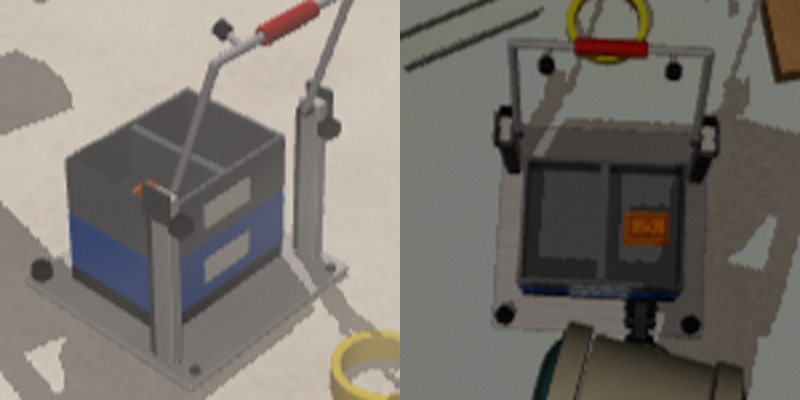

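>>> servo_tool --pt "-3 0 0" --pt "-5 2 -0.5" --pt "-4 4 -0.5" --pt "-2 5 -0.5" --pt "0 5 -0.5" --turn '[0,0,0,0,0]' --claw 1

```text
time_s: 42.78
eef_pos: [0.5191, -0.0355, 0.3817]
orientation: [[0.13, 0.991, -0.033], [-0.032, -0.029, -0.999], [-0.991, 0.131, 0.028]]
force: [0.7, 0.0, 0.1]
finger_gap: -0.001
```

```bash
python3 pt.py .685 -.028 .33
```

```text
t 42.77 pos [ 0.5191 -0.0355  0.3817] gap -0.001 F [0.7 0.  0.1] tx [ 0.13  -0.032 -0.991] ya -1.7
tool shift cm [ 7.25 15.75 -1.44]
```

>>> servo_tool --pt "0.5 4 -0.4" --pt "1 4 -0.4" --pt "1.5 4 -0.4" --pt "2 3 -0.2" --pt "2 0.7 0" --turn '[0,0,0,0,0]'

```text
time_s: 43.4
eef_pos: [0.6971, -0.0266, 0.3288]
orientation: [[0.132, 0.991, -0.031], [-0.031, -0.027, -0.999], [-0.991, 0.132, 0.027]]
force: [0.4, 0.2, -0.9]
finger_gap: -0.003
```

```bash
python3 pt.py .688 -.028 .237;python3 wl.py w39 scene,top;python3 - <<'E'
import cv2
a=cv2.imread("pics/w39_scene.png")[80:320,220:460]
cv2.imwrite("pics/z16.png",cv2.resize(a,(600,600),interpolation=cv2.INTER_CUBIC))
E
```

```text
t 43.4 pos [ 0.6971 -0.0266  0.3288] gap -0.003 F [ 0.4  0.2 -0.9] tx [ 0.132 -0.031 -0.991] ya -1.6
tool shift cm [ 8.98 -2.11 -0.08]
```

View pics/z16.png

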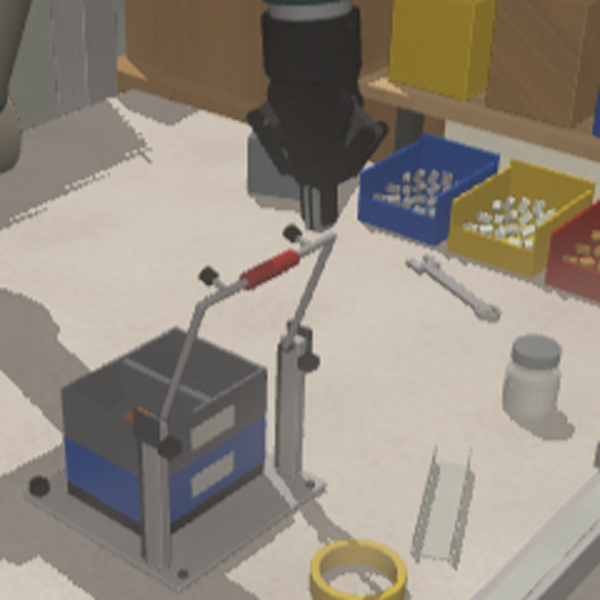

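View pics/w39.png

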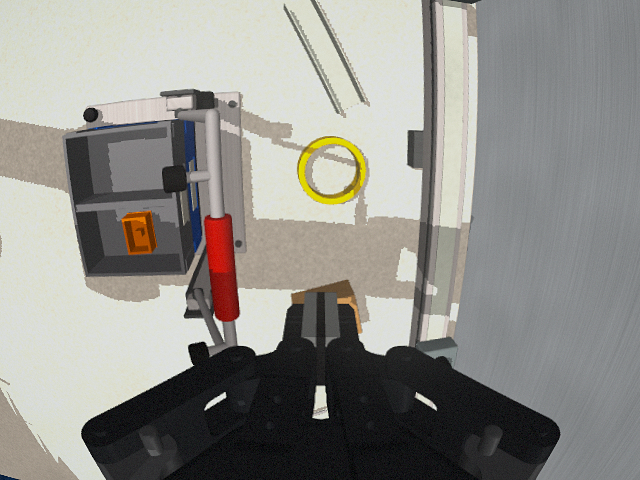

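```bash
python3 - <<'E'
from h import *
d=np.load("pics/w39.npz");c={"camera_matrix":d["K"]};P=d["P"]
print([np.round(wonz(c,P,u,v,.30),4) for u,v in [(219,216),(228,319),(222,267)]])
E
python3 pt.py .69 -.028 .252
```

```text
[array([0.6472, 0.0049, 0.3   ]), array([ 0.6439, -0.0605,  0.3   ]), array([ 0.6452, -0.0254,  0.3   ])]
t 43.55 pos [ 0.6948 -0.0268  0.3297] gap -0.005 F [0.3 0.1 0.7] tx [ 0.13  -0.031 -0.991] ya -1.6
tool shift cm [ 7.64 -1.49 -0.08]
```

>>> servo_tool --pt "1.5 -0.3 0" --pt "2 -0.3 0" --pt "2 -0.4 0" --pt "1.5 -0.3 0" --pt "0.6 0 0" --turn '[0,0,0,0,0]'

```text
time_s: 44.18
eef_pos: [0.6895, -0.0294, 0.2644]
orientation: [[0.148, 0.988, -0.033], [-0.033, -0.028, -0.999], [-0.988, 0.149, 0.029]]
force: [-0.2, 0.2, 0.9]
finger_gap: 0.002
```

```bash
python3 pt.py .61 -.028 .26;python3 wl.py w40 scene;python3 - <<'E'
import cv2
a=cv2.imread("pics/w40_scene.png")[80:320,220:460]
cv2.imwrite("pics/z17.png",cv2.resize(a,(600,600),interpolation=cv2.INTER_CUBIC))
E
```

```text
t 44.17 pos [ 0.6895 -0.0294  0.2644] gap 0.002 F [-0.2  0.2  0.9] tx [ 0.148 -0.033 -0.988] ya -1.6
tool shift cm [-0.74 -7.93  0.11]
```

View pics/z17.png

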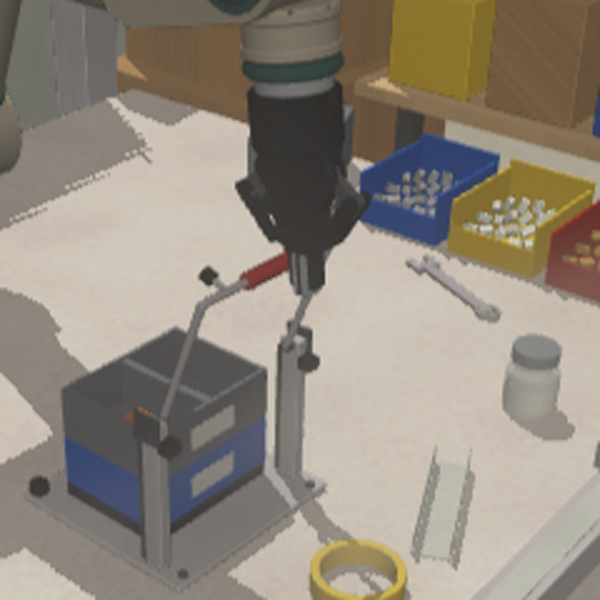

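View pics/w40.png

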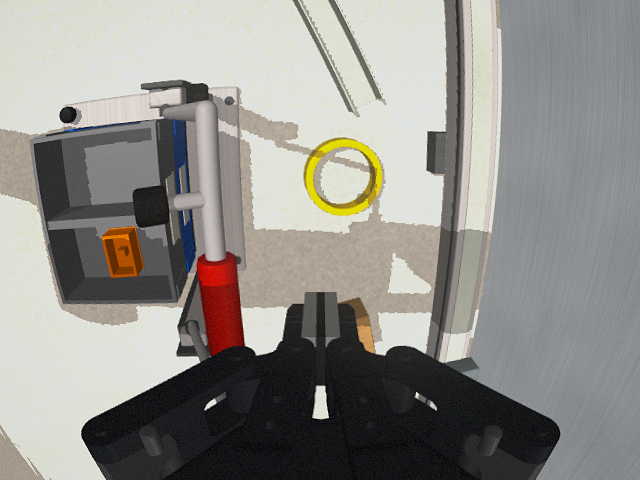

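>>> servo_tool --pt "0.6 0 0" --pt "0.5 -0.5 0" --pt "0 -1.5 0" --pt "-0.4 -2 0" --pt "-0.4 -2 0" --turn '[0,0,0,0,0]'

```text
time_s: 44.9
eef_pos: [0.6305, -0.0278, 0.2535]
orientation: [[0.153, 0.988, -0.033], [-0.033, -0.028, -0.999], [-0.988, 0.154, 0.029]]
force: [1.1, 0.2, 0.7]
finger_gap: -0.003
```

```bash
python3 pt.py .59 -.028 .26;python3 wl.py w41 scene;python3 - <<'E'
import cv2
a=cv2.imread("pics/w41_scene.png")[80:320,220:460]
cv2.imwrite("pics/z18.png",cv2.resize(a,(600,600),interpolation=cv2.INTER_CUBIC))
E
```

```text
t 44.9 pos [ 0.6305 -0.0278  0.2535] gap -0.003 F [1.1 0.2 0.7] tx [ 0.153 -0.033 -0.988] ya -1.6
tool shift cm [-1.26 -3.9   0.17]
```

View pics/z18.png

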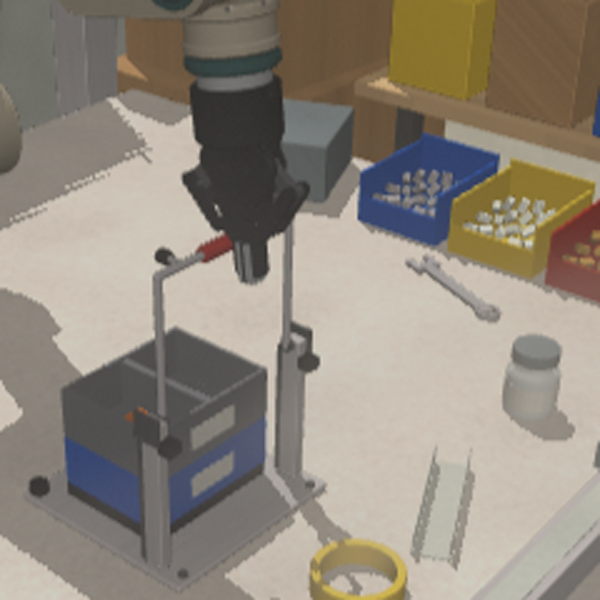

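View pics/w41.png

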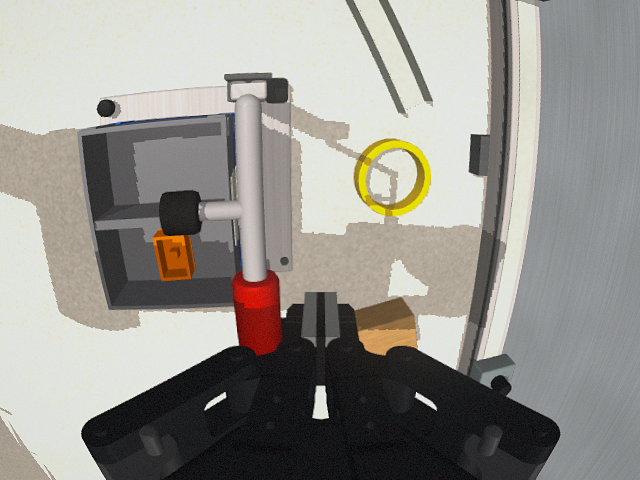

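>>> servo_tool --pt "-0.3 -1.5 0" --pt "-0.3 -1.5 0" --pt "-0.3 -1 0" --pt "0 0 0" --pt "0 0 0" --turn '[0,0,0,0,0]'

```text
time_s: 45.62
eef_pos: [0.5899, -0.0264, 0.2567]
orientation: [[0.154, 0.987, -0.033], [-0.034, -0.028, -0.999], [-0.987, 0.155, 0.029]]
force: [0.5, -0.2, 0.0]
finger_gap: -0.001
```

```bash
python3 pt.py .59 -.028 .26;python3 wl.py w42 scene;python3 - <<'E'
import cv2
a=cv2.imread("pics/w42_scene.png")[80:320,220:460]
cv2.imwrite("pics/z19.png",cv2.resize(a,(600,600),interpolation=cv2.INTER_CUBIC))
E
```

```text
t 45.62 pos [ 0.5899 -0.0264  0.2567] gap -0.001 F [ 0.5 -0.2  0. ] tx [ 0.154 -0.034 -0.987] ya -1.6
tool shift cm [-0.32  0.07  0.16]
```

View pics/z19.png

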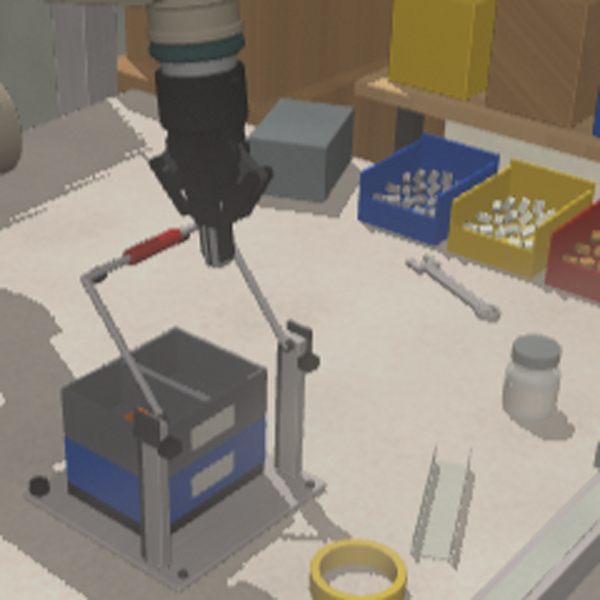

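>>> servo_tool --pt "0 0 0" --pt "-1 0 0" --pt "-2 0 0" --pt "-2 0 0" --pt "-1 0 0" --turn '[0,0,0,0,0]'

```text
time_s: 46.35
eef_pos: [0.5806, -0.0243, 0.3183]
orientation: [[0.153, 0.988, -0.033], [-0.033, -0.028, -0.999], [-0.988, 0.154, 0.029]]
force: [0.2, 0.1, -0.5]
finger_gap: 0.003
```

>>> servo_tool --pt "0 0 0" --pt "0 0 0" --pt "0 0 0" --pt "0 0 0" --pt "0 0 0" --turn '[0,0,0,0,0]'

```text
time_s: 46.98
eef_pos: [0.5804, -0.0244, 0.3167]
orientation: [[0.151, 0.988, -0.033], [-0.033, -0.028, -0.999], [-0.988, 0.152, 0.029]]
force: [-1.0, 0.8, 0.8]
finger_gap: 0.002
```

```bash
python3 pt.py .59 -.028 .26;python3 wl.py w43 scene,top;python3 - <<'E'
import cv2
a=cv2.imread("pics/w43_scene.png")[140:320,200:380]
cv2.imwrite("pics/z20.png",cv2.resize(a,(600,600),interpolation=cv2.INTER_CUBIC))
E
```

```text
t 46.98 pos [ 0.5804 -0.0244  0.3167] gap 0.002 F [-1.   0.8  0.8] tx [ 0.151 -0.033 -0.988] ya -1.6
tool shift cm [5.75 0.1  0.17]
```

View pics/z20.png

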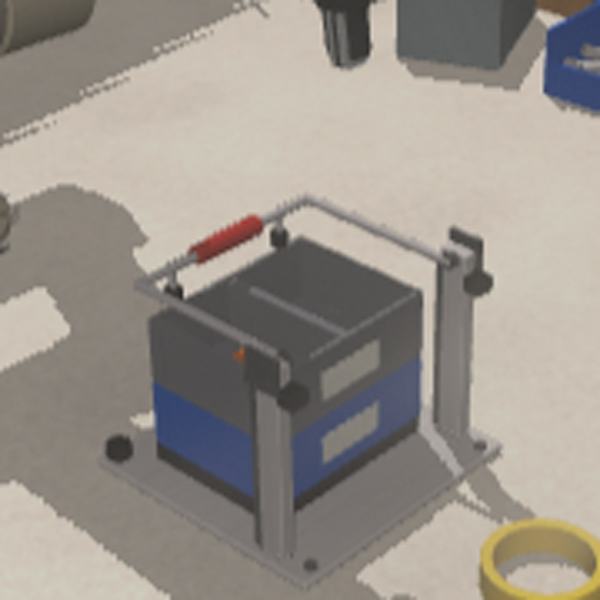

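View pics/w43.png

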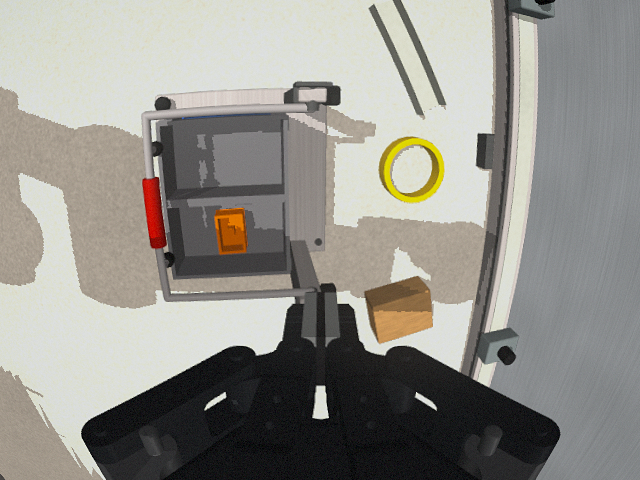

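>>> servo_tool --pt "-1 0 0" --pt "0 0 0" --pt "0 0 0" --pt "0 0 0" --pt "0 0 0" --turn '[0,0,0,0,0]'

```text
time_s: 47.75
eef_pos: [0.5789, -0.024, 0.3279]
orientation: [[0.152, 0.988, -0.033], [-0.033, -0.028, -0.999], [-0.988, 0.153, 0.029]]
force: [-1.4, 0.1, 0.2]
finger_gap: 0.0
```

```bash
python3 wl.py w44 scene,top;python3 - <<'E'
import cv2,numpy as np
def m(f,x0,x1,y0,y1):
    h=cv2.cvtColor(cv2.imread(f),cv2.COLOR_BGR2HSV)[y0:y1,x0:x1];k=cv2.inRange(h,(0,140,60),(8,255,255))|cv2.inRange(h,(172,140,60),(180,255,255))
    p=np.argwhere(k);return p.mean(0)[::-1]+[x0,y0],len(p)
for f in("scene0","w43_scene","w44_scene"):print(f,m(f"pics/{f}.png",240,300,190,230))
print(m("pics/top0.png",300,370,270,300),m("pics/w44_top.png",300,370,270,300))
a=cv2.imread("pics/w44_top.png")[160:340,240:440];cv2.imwrite("pics/z21.png",cv2.resize(a,None,fx=3.3,fy=3.3,interpolation=cv2.INTER_CUBIC))
E
```

```text
scene0 (array([268.2244898 , 209.83673469]), 49)
w43_scene (array([268.45      , 210.13333333]), 60)
w44_scene (array([268.50819672, 210.13114754]), 61)
(array([334.19014085, 285.35915493]), 142) (array([nan, nan]), 0)<stdin>:4: RuntimeWarning: Mean of empty slice.
  ret = um.true_divide(
```

View pics/w44_scene.png

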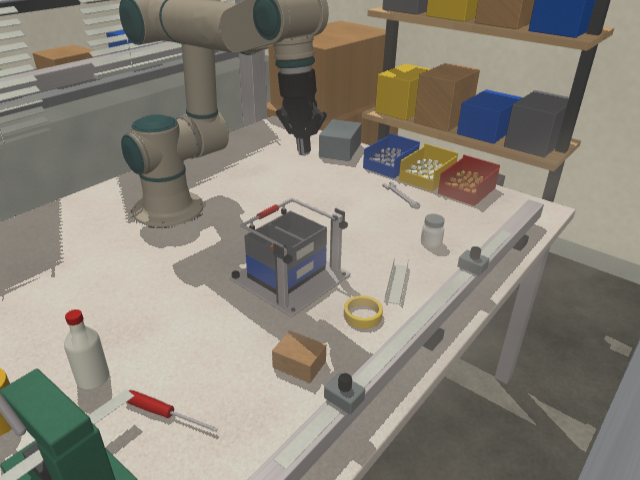

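View pics/w44_top.png

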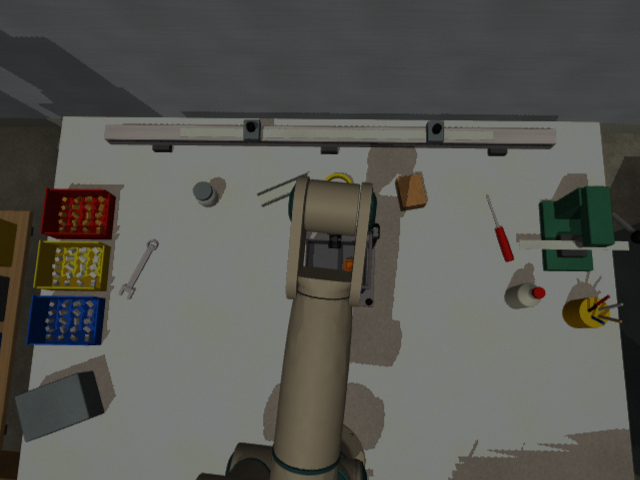

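```bash
python3 -c "
from station import manip
print(manip.finish_job())"
```

```text
the job is handed in; nothing more can be done
None
```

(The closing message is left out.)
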